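# Load the control tube into the bench polarimeter

### The job

Set up the polarimeter's daily check: take the black control tube with the yellow band from the wooden tray, lay it in the instrument's V-groove and slide it gently under the hood until its end rests against the sprung seat hidden inside, without driving the seat down to the bottom of its travel. Then turn the black selector knob clockwise from the grey dot to the yellow dot until it clicks over, and let go. Leave the other tubes in the tray and everything else on the bench where it is.

Things in the scene. Friction and masses are not known exactly. Their poses are not given: they have to be found in the camera images.
- polarimeter: fixed white bench polarimeter, 560 mm long (y), 280 mm deep (x -100 to +180 mm). Origin on the bench beneath the middle of the open groove; z up, x to its rear, y along the groove to the lamp housing. Bed 55 mm high, cover folded flat behind the groove 69 mm high, lamp housing y +130 to +250 mm, 150 mm high, analyser housing y -130 to -310 mm, 175 mm high
- groove (a point): middle of the open V-groove, at the axis of a tube lying in it (100 mm above the bench); axes as the polarimeter's: -y leads into the tunnel. The 90 degree aluminium groove opens upward, its edges 91 mm above the bench, 40 mm wide over all; open to the sky from y +122 to y -130 mm here, it runs on into the tunnel
- tunnel_mouth (a point): mouth of the dark tunnel under the analyser housing's hood, on the axis of a tube in the groove; axes as the polarimeter's. Tunnel 52 mm wide, roof 128 mm above the bench. The seat waits out of sight 30 to 80 mm inside the mouth; how deep differs from start to start, is not measured and must be felt
- seat (a joint): the brass sprung seat (end stop) hidden in the tunnel, a 36 mm disc across the groove's axis: how far it is pushed in (m), 0 when nothing touches it, 0.014 at the bottom. The spring rises 0.5 N per mm. Sliding the tube along the groove takes about 2 N (1 to 3) by itself; this friction holds the seat pressed in a millimetre or more once the tube is let go
- control_mid (a point): control tube: a rigid black cylinder with a yellow band round its middle and steel ends, 30 mm diameter, 150 mm long, 0.2 kg (varies). The point is its centre, x along the tube (either end may go in first). At the start it lies level in one of the three places of the tray, its axis 50 mm above the bench
- sample_a_mid (a point): glass sample tube with blue band, same size as the control, centre, x along the tube; lies in the tray and stays there
- sample_b_mid (a point): glass sample tube with white band, same size as the control, centre, x along the tube; lies in the tray and stays there
- tube_tray: fixed wooden tray 170 mm (x) by 236 mm (y), base 10 mm high, origin beneath its centre. The three tubes lie along its x at y -75, 0 and +75 mm, axes 50 mm above the bench, in V-notches 52 mm either side of the middle; the middle 90 mm of each tube is free all round
- selector (a joint): the selector knob (rad), 0 at the grey dot, 1.05 at the yellow dot, growing clockwise seen from above; end stops at both. An over-centre spring (about 0.1 N m at the dots, falling to nothing half-way) drives it back to grey before 0.53 and snaps it on to yellow after it, with a click
- knob_grip (a point): middle of the knob's upright grip bar, on the turning axis, 26 mm above the analyser housing's top (175 mm above the bench). The bar is 46 mm long, 12 mm wide and stands from 13 to 37 mm above the top. x runs along the bar, white pointer at its -x end; the axes turn with the knob
- blood_rack_mid (a point): white rack of twelve purple-capped blood tubes, 50 x 138 x 100 mm, centre; bystander
- marker_mid (a point): green marker pen 130 mm long, 17 mm thick, lying; centre; bystander
- stapler_mid (a point): black and grey stapler 130 x 36 x 52 mm, centre; bystander
- wash_bottle_mid (a point): white bottle with red cap, 60 mm diameter, 140 mm high, half-way up; bystander

How it is judged:
By the outcome, as a careful person would: the job done as asked, in the order asked, and still so for the second after the job is handed in, with the robot touching nothing.
It also fails if it takes over 72 s, if anything falls off the work surface, if the arm or the gripper's body presses on something with over 40 N, if the wrist force passes 120 N, or if a joint passes its speed limit or range.

### The arm

A 6-joint arm with a two-finger parallel gripper is mounted at the origin on the work surface. World frame = base frame: x ahead of the robot, y to its left, z up, the work surface at z = 0. Lengths are in m, angles in rad, forces in N, time in s.
With the tool pointing down it reaches from about 0.375 to 0.975 m from the base axis. Payload 3.8 kg.
Tool frame: the origin (TCP) lies on the centre line of the jaws, within the pads' length; the fingertips stand 8 mm ahead of it and the grasp point (between the pads) lies 11 mm behind it; z points along the fingers, y is the direction in which the jaws open and shut (so a half turn about z gives the same grasp; the last joint's range is limited). The gripper opens to 85 mm and grips with 20 to 120 N. Pads are 22 mm wide; open, the fingers measure 114 mm over their backs; the gripper's body (76 mm by 85 mm) begins 54 mm behind the grasp point. The pads swing forward as they close: fully open they stand 13 mm farther back than shut.
Start: joints at [-1.288, 0.264, 1.604, -0, 1.274, -0.037], TCP at [0.212, -0.641, 0.239] pointing down, gripper open.
Joint ranges: [-2.63, 2.63], [-0.94, 2.18], [0.31, 2.57], [-1.31, 4.45], [0, 2.66], [-2.55, 2.55]. Speed limits (rad/s): [2.57, 2.57, 3.14, 3.14, 3.14, 3.14].

### API

Orientations are given as a rotation vector (axis times angle).
In Python, from workcell import bot gives the robot as it stands.
- The arm moves only by the tool arm_command, never from a script. Its arguments are lists of equal length, an entry for each row: "slide": the shift along the tool's x, y, z in m, a list of three; "angular": the turn, a rotation vector about the tool's x, y, z in degrees, a list of three; "hand": the finger opening in m, from 0 to 0.0854. A call has exactly 8 rows; each row shifts and turns the pose as measured when the row begins, along the tool's axes as they then stand; what a row does not reach is not made up. A row lasts 1/10 s, in which the tool goes at most 50 mm and 8.59 degrees, less where a joint would pass 70% of its speed; a pose out of reach is approached as far as the arm can. A call is refused whole if a number of a shift passes 0.05 or a number of a turn 8.59, either way. A call with a gripper value outside its range is refused whole. The fingers move at their own pace and stop on an object; "squeeze" is the grip in N (left out, the last holds). Time passes only in rows, so rows that do not move let the fingers close, or fill a call up. It gives the time, the measured TCP pose, the force and the opening at its end, in the units of the state.
- bot.read_state(): the state, without advancing time (a new reading comes with each control period).
- bot.read_camera(name): name is "scene" or "top" or "wrist"; returns the picture (400x640x3 uint8, red, green, blue); there is no depth.
- bot.get_calibration(name): a dict with "fx", "fy", "cx", "cy" (pixels), "k1" (the pictures are not rectified: a ray, as slopes to the right and down, at radius r is drawn at 1 + k1 r^2 times it, then the intrinsics apply), "R" (3x3) and "t" (3): a world point X has camera coordinates R X + t. Camera axes: x right, y down, z forward; pixel columns grow to the right and rows downward; lengths in m; the calibration is good to about 2 mm. A picture is of the moment at which its call begins: read the wrist's pose just before it. get_calibration takes no time and is no camera call; for the wrist camera it gives the pose at the moment of the call.
- bot.finish_job(): hands the job in, once; it reports no verdict.
The state is a dict: "time": time; "q": joint angles; "joint_vel": joint speeds; "joint_torque": joint torques, N m; "tool_pos": TCP position; "tcp_rot": TCP orientation; "wrist_force": force on the tool from outside, world axes, zero at the start; "torque": the same for the moment, N m; "width": opening from 0.0 (shut) to 1.0 (fully open).
Only numpy, scipy, OpenCV 4.12 (cv2) and the standard library are available. Lean on these libraries where they do the work, as an engineer would, in place of code of your own. Each camera call takes 0.05 s, during which the arm holds its last target.

## Working session

There is one attempt and no reset: what is moved stays moved. The work goes in short steps, Python scripts to look and compute and a tool call to move; the robot and the scene stay as the last step left them, time stands still between calls to the robot, and variables do not carry over. Pictures are saved under pics/ and viewed, and the job is handed in when it is done.

Besides the shell and the picture viewer there is one more tool, called after "Request:" by a JSON object that holds its "method" and its "body". arm_command: Moves the arm, as the interface text tells. Its arguments: {"type":"object","properties":{"slide":{"type":"array","items":{"type":"array","items":{"type":"number"}}},"angular":{"type":"array","items":{"type":"array","items":{"type":"number"}}},"hand":{"type":"array","items":{"type":"number"}},"squeeze":{"type":"number"}},"required":["slide","angular","hand"]}

```bash
mkdir -p pics; ls; python3 - <<'E'
from workcell import bot
import cv2,json
for n in ("scene","top"):
    im=bot.read_camera(n); cv2.imwrite(f"pics/{n}0.png",im[:,:,::-1])
    print(n,bot.get_calibration(n))
print(bot.get_calibration("wrist"));print(bot.read_state())
E
```

```text
pics
scene {'fx': 436.92673684795454, 'fy': 436.92673684795454, 'cx': 318.24979717201995, 'cy': 200.15417089673826, 'k1': -0.04069563357140735, 'R': array([[-0.86601313,  0.49998615, -0.00592508],
       [ 0.42270051,  0.7257159 , -0.54282659],
       [-0.26710585, -0.47259949, -0.8398239 ]]), 't': array([ 0.43683377, -0.08701725,  1.38885683])}
top {'fx': 365.2910384548223, 'fy': 365.2910384548223, 'cx': 319.94464569969864, 'cy': 198.23080205514995, 'k1': -0.0646349376500732, 'R': array([[ 0.01945169, -0.99980658,  0.00290428],
       [-0.97561861, -0.01961609, -0.21859447],
       [ 0.21860916,  0.00141856, -0.97581147]]), 't': array([-0.05387691,  0.52597335,  1.25367595])}
{'fx': 338.0747856898087, 'fy': 338.0747856898087, 'cx': 319.8830799812644, 'cy': 198.84810619891775, 'k1': -0.03407632109248705, 'R': array([[ 0.31528108, -0.94899161, -0.00357295],
       [-0.91453945, -0.30483616,  0.26588063],
       [-0.25340765, -0.08055953, -0.96399934]]), 't': array([-0.67390028, -0.03574785,  0.37932023])}
{'time': 0.1, 'q': array([-1.28793999e+00,  2.64701234e-01,  1.60523930e+00, -1.07796029e-05,
        1.27370524e+00, -3.68954135e-02]), 'joint_vel': array([-0.00025763, -0.00038198, -0.00393464,  0.00105936, -0.00011803,
        0.00101625]), 'joint_torque': array([-2.26620659e-04, -5.16708612e+01, -3.68589199e+01, -8.17566593e-05,
        6.20833292e-03, -4.82843598e-05]), 'tool_pos': array([ 0.21199083, -0.64016669,  0.23806972]), 'tcp_rot': array([-3.09951689e+00, -4.99808662e-01,  4.11412740e-04]), 'wrist_force': array([0.89878296, 0.30281353, 0.14995295]), 'torque': array([-0.01847678, -0.0137261 , -0.01754823]), 'width': 1.002192313336872}
```

View pics/scene0.png

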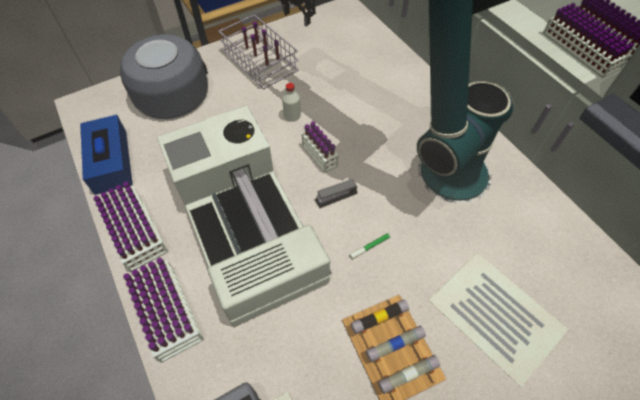

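View pics/top0.png

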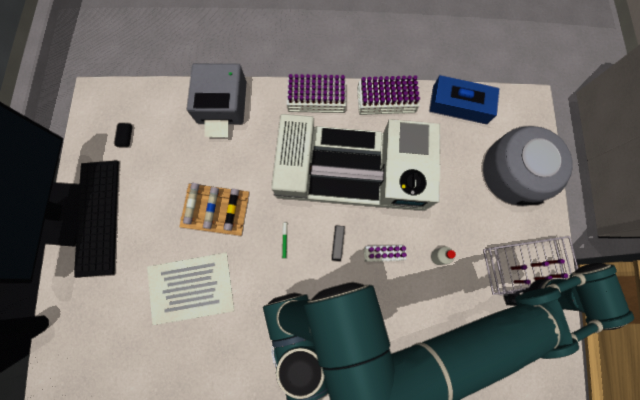

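The scene view puts the control tube (yellow band) at about (381,316), with the groove at (258,208) and the knob at (239,130). In the top view the tube is at (231,209), the groove runs along row ~172 and the knob is at (412,182). I'll zoom in for accurate pixel positions.

```bash
python3 - <<'E'
import cv2
t=cv2.imread("pics/top0.png");s=cv2.imread("pics/scene0.png")
cv2.imwrite("pics/t_z1.png",cv2.resize(t[110:215,265:445],None,fx=4.4,fy=4.4,interpolation=cv2.INTER_CUBIC))
cv2.imwrite("pics/t_z2.png",cv2.resize(t[170:250,165:265],None,fx=6,fy=6,interpolation=cv2.INTER_CUBIC))
cv2.imwrite("pics/s_z1.png",cv2.resize(s[100:320,150:340],None,fx=2.7,fy=2.7,interpolation=cv2.INTER_CUBIC))
E
```

```text
(no output)
```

View pics/t_z1.png

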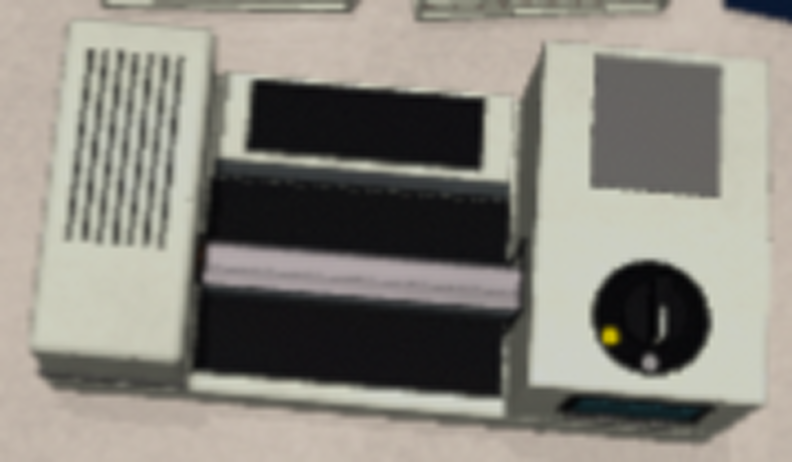

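View pics/t_z2.png

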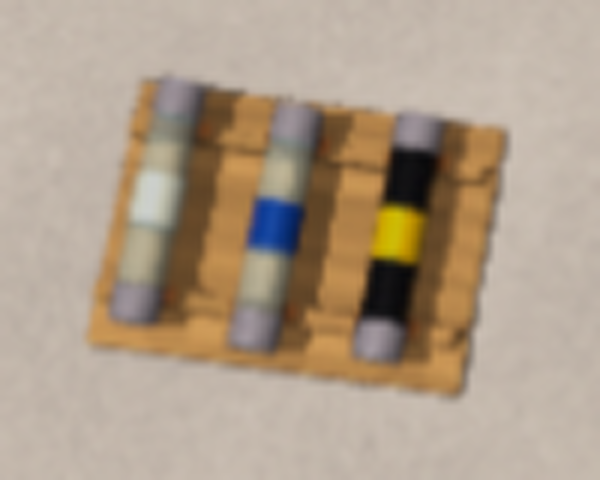

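View pics/s_z1.png

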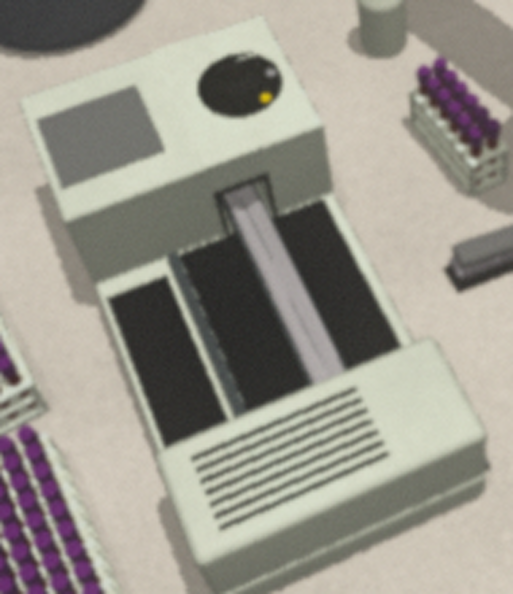

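```bash
cat > h.py <<'E'
import numpy as np,cv2
def ray(c,u,v):
    K=np.array([[c["fx"],0,c["cx"]],[0,c["fy"],c["cy"]],[0,0,1]])
    p=cv2.undistortPoints(np.array([[[u,v]]],float),K,np.array([c["k1"],0,0,0.]))[0,0]
    d=c["R"].T@np.array([p[0],p[1],1]); o=-c["R"].T@c["t"]; return o,d
def onz(c,u,v,z):
    o,d=ray(c,u,v); return o+d*(z-o[2])/d[2]
def proj(c,X):
    x=c["R"]@np.asarray(X,float)+c["t"]; a=x[:2]/x[2]; a=a*(1+c["k1"]*(a@a)); return np.array([c["fx"]*a[0]+c["cx"],c["fy"]*a[1]+c["cy"]])
E
python3 - <<'E'
from h import *
from workcell import bot
ct=bot.get_calibration("top");cs=bot.get_calibration("scene")
def z(x,y,ox,oy,f): return ((x+.5)/f-.5+ox,(y+.5)/f-.5+oy)
np.set_printoptions(precision=4,suppress=True)
A=lambda x,y,h:onz(ct,*z(x,y,165,170,6),h)
B=lambda x,y,h:onz(ct,*z(x,y,265,110,4.4),h)
C=lambda x,y,h:onz(cs,*z(x,y,150,100,2.7),h)
t=cv2.imread("pics/top0.png")
for n,c,f in(("top",ct,t),("scene",cs,cv2.imread("pics/scene0.png"))):
    h=cv2.cvtColor(f,cv2.COLOR_BGR2HSV); m=cv2.inRange(h,(20,150,120),(35,255,255))
    k,l,s,cen=cv2.connectedComponentsWithStats(m)
    for i in range(1,k):
        if s[i,4]>15: print(n,cen[i],s[i,4],onz(c,*cen[i],.060)[:2],onz(c,*cen[i],.19)[:2])
e1=A(418,113,.05);e2=A(378,360,.05);print("tube",e1,e2,np.degrees(np.arctan2(*(e1-e2)[[1,0]])),np.linalg.norm(e1-e2))
tr=[A(x,y,.02) for x,y in((148,80),(506,130),(462,395),(92,345))];print("tray",*tr,np.mean(tr,0))
g=[B(x,y,.091) for x,y in((205,242),(205,283),(520,266),(520,310))];print("groove",*g)
a=(g[0]+g[1])/2;b=(g[2]+g[3])/2;print(a,b,np.linalg.norm(a-b),np.degrees(np.arctan2(*(a-b)[[0,1]])))
print("top corners",[B(x,y,.175) for x,y in((545,42),(767,62),(765,403),(530,385))])
print("lamp",[B(x,y,.150) for x,y in((70,25),(212,30),(183,362),(35,350))])
print("knob",B(652,318,.188),"yel",B(610,337,.18),"grey",B(650,362,.18))
print("scene knob",C(240,86,.188),"corners",[C(x,y,.175) for x,y in((22,100),(260,17),(324,128),(68,218))])
E
```

```text
top [230.6765 208.5147] 68 [0.4825 0.2749] [0.4578 0.2424]
scene [248.  135.5] 16 [ 0.5197 -0.4239] [ 0.5523 -0.3107]
scene [380.7032 315.3871] 155 [0.4846 0.2759] [0.5215 0.3035]
tube [0.5592 0.2698 0.05  ] [0.4078 0.2831 0.05  ] -5.0284722203009675 0.15195173620527475
tray [0.5847 0.4494 0.02  ] [0.5568 0.2214 0.02  ] [0.3916 0.2381 0.02  ] [0.4168 0.4678 0.02  ] [0.4875 0.3442 0.02  ]
groove [ 0.6421 -0.0099  0.091 ] [ 0.6074 -0.0107  0.091 ] [ 0.6272 -0.2659  0.091 ] [ 0.5901 -0.2652  0.091 ]
[ 0.6248 -0.0103  0.091 ] [ 0.6086 -0.2656  0.091 ] 0.25577065175415886 3.617890459825399
top corners [array([ 0.7852, -0.2747,  0.175 ]), array([ 0.7732, -0.45  ,  0.175 ]), array([ 0.4986, -0.433 ,  0.175 ]), array([ 0.5088, -0.2568,  0.175 ])]
lamp [array([0.8033, 0.1012, 0.15  ]), array([ 0.8011, -0.0127,  0.15  ]), array([0.5272, 0.0028, 0.15  ]), array([0.5344, 0.1159, 0.15  ])]
knob [ 0.5589 -0.3468  0.188 ] yel [ 0.5457 -0.3167  0.18  ] grey [ 0.5271 -0.3461  0.18  ]
scene knob [ 0.5687 -0.3396  0.188 ] corners [array([ 0.775, -0.452,  0.175]), array([ 0.5042, -0.4338,  0.175 ]), array([ 0.5141, -0.2538,  0.175 ]), array([ 0.7851, -0.2793,  0.175 ])]
```

```bash
cat >> h.py <<'E'
from scipy.spatial.transform import Rotation as Ro
def st():
    from workcell import bot
    s=bot.read_state(); R=Ro.from_rotvec(s["tcp_rot"]).as_matrix(); return s,R
def plan(target,yawdeg,n=8):
    "what is left to the target, per row for n even rows, in tool axes"
    s,R=st(); p=s["tool_pos"]; yaw=np.degrees(np.arctan2(R[1,0],R[0,0])); dy=(yawdeg-yaw+180)%360-180
    x=Ro.from_euler("z",yawdeg,degrees=True).as_matrix()@np.diag([1,-1,-1])
    # residual tilt
    rv=np.degrees(Ro.from_matrix(R.T@x).as_rotvec())
    print("t",round(s["time"],2),"pos",p.round(4),"yaw",round(yaw,2),"F",s["wrist_force"].round(2),"w",round(s["width"]*.0854,4),"tot rv",rv.round(2),"tot tool",(R.T@(np.array(target)-p)).round(4))
    d=(np.array(target)-p)/n
    for i in range(n):
        a=np.radians(yaw+dy*i/n); c,q=np.cos(a),np.sin(a)
        print(i,np.round([c*d[0]+q*d[1],q*d[0]-c*d[1],-d[2]],4),round(-dy/n,2))
E
python3 -c "
from h import *
plan([.38,-.25,.29],3,10)"
```

```text
t 0.1 pos [ 0.212  -0.6402  0.2381] yaw 18.32 F [0.9  0.3  0.15] w 0.0856 tot rv [-1.200e-01  1.000e-02  1.532e+01] tot tool [ 0.2821 -0.3177 -0.0513]
0 [ 0.0282 -0.0318 -0.0052] 1.53
1 [ 0.0274 -0.0325 -0.0052] 1.53
2 [ 0.0265 -0.0332 -0.0052] 1.53
3 [ 0.0256 -0.0339 -0.0052] 1.53
4 [ 0.0247 -0.0346 -0.0052] 1.53
5 [ 0.0237 -0.0352 -0.0052] 1.53
6 [ 0.0228 -0.0359 -0.0052] 1.53
7 [ 0.0218 -0.0365 -0.0052] 1.53
8 [ 0.0208 -0.037  -0.0052] 1.53
9 [ 0.0198 -0.0376 -0.0052] 1.53
```

Request:
{"method": "arm_command", "body": {"slide": [[0.028, -0.032, -0.006], [0.027, -0.033, -0.006], [0.027, -0.033, -0.006], [0.026, -0.034, -0.006], [0.025, -0.035, -0.006], [0.024, -0.035, -0.006], [0.023, -0.036, -0.006], [0.022, -0.037, -0.006]], "angular": [[0, 0, 1.5], [0, 0, 1.5], [0, 0, 1.5], [0, 0, 1.5], [0, 0, 1.5], [0, 0, 1.5], [0, 0, 1.5], [0, 0, 1.5]], "hand": [0.058, 0.058, 0.058, 0.058, 0.058, 0.058, 0.058, 0.058], "squeeze": 40}}

```text
time: 0.9
tool_pos: [0.3484, -0.3179, 0.2809]
tcp_rot: [-3.127, -0.144, 0.008]
wrist_force: [1.1, 0.1, 0.1]
width: 0.681
```

```bash
python3 -c "
from h import *
plan([.48,.24,.26],-6,16)"
```

```text
t 0.9 pos [ 0.3484 -0.3179  0.2809] yaw 5.29 F [1.15 0.08 0.09] w 0.0582 tot rv [-0.66  0.32 11.29] tot tool [ 0.1826 -0.5431  0.0266]
0 [ 0.0114 -0.034   0.0013] 0.71
1 [ 0.011  -0.0341  0.0013] 0.71
2 [ 0.0106 -0.0342  0.0013] 0.71
3 [ 0.0101 -0.0344  0.0013] 0.71
4 [ 0.0097 -0.0345  0.0013] 0.71
5 [ 0.0093 -0.0346  0.0013] 0.71
6 [ 0.0089 -0.0347  0.0013] 0.71
7 [ 0.0084 -0.0348  0.0013] 0.71
8 [ 0.008  -0.0349  0.0013] 0.71
9 [ 0.0076 -0.035   0.0013] 0.71
10 [ 0.0071 -0.0351  0.0013] 0.71
11 [ 0.0067 -0.0352  0.0013] 0.71
12 [ 0.0063 -0.0353  0.0013] 0.71
13 [ 0.0058 -0.0353  0.0013] 0.71
14 [ 0.0054 -0.0354  0.0013] 0.71
15 [ 0.005  -0.0355  0.0013] 0.71
```

Request:
{"method": "arm_command", "body": {"slide": [[0.012, -0.036, 0.0], [0.011, -0.036, 0.0], [0.011, -0.036, 0.0], [0.01, -0.036, 0.0], [0.01, -0.036, 0.0], [0.01, -0.036, 0.0], [0.009, -0.036, 0.0], [0.009, -0.036, 0.0]], "angular": [[0, 0, 0.7], [0, 0, 0.7], [0, 0, 0.7], [0, 0, 0.7], [0, 0, 0.7], [0, 0, 0.7], [0, 0, 0.7], [0, 0, 0.7]], "hand": [0.058, 0.058, 0.058, 0.058, 0.058, 0.058, 0.058, 0.058]}}

```text
time: 1.7
tool_pos: [0.4162, -0.0128, 0.2828]
tcp_rot: [-3.13, 0.017, 0.007]
wrist_force: [1.4, -0.3, 1.0]
width: 0.679
```

Request:
{"method": "arm_command", "body": {"slide": [[0.009, -0.036, 0.003], [0.009, -0.036, 0.003], [0.008, -0.036, 0.003], [0.008, -0.036, 0.003], [0.007, -0.036, 0.003], [0.005, -0.025, 0.003], [0.003, -0.014, 0.002], [0, 0, 0]], "angular": [[0, 0, 0.7], [0, 0, 0.7], [0, 0, 0.7], [0, 0, 0.7], [0, 0, 0.7], [0, 0, 0.7], [0, 0, 0.7], [0, 0, 0]], "hand": [0.058, 0.058, 0.058, 0.058, 0.058, 0.058, 0.058, 0.058]}}

```text
time: 2.5
tool_pos: [0.473, 0.2181, 0.2611]
tcp_rot: [-3.128, 0.145, 0.013]
wrist_force: [0.0, -0.1, -0.2]
width: 0.681
```

```bash
python3 -c "
from h import *
from workcell import bot
plan([.4835,.2755,.16],-6,8)
c=bot.get_calibration('wrist');im=bot.read_camera('wrist')[:,:,::-1]
np.save('c1.npy',c,allow_pickle=True)
cv2.imwrite('pics/w1.png',im)
print(c['t'],proj(c,[.4835,.2755,.05]))"
```

```text
t 2.5 pos [0.473  0.2181 0.2611] yaw -5.3 F [ 0.03 -0.07 -0.24] w 0.0581 tot rv [-0.57  0.51  0.69] tot tool [ 0.0061 -0.0571  0.1016]
0 [ 0.0006 -0.0073  0.0126] 0.09
1 [ 0.0006 -0.0073  0.0126] 0.09
2 [ 0.0006 -0.0073  0.0126] 0.09
3 [ 0.0006 -0.0073  0.0126] 0.09
4 [ 0.0006 -0.0073  0.0126] 0.09
5 [ 0.0006 -0.0073  0.0126] 0.09
6 [ 0.0006 -0.0073  0.0126] 0.09
7 [ 0.0006 -0.0073  0.0126] 0.09
[0.26299453 0.39157064 0.51995397] [265.7141936  165.69407888]
```

View pics/w1.png

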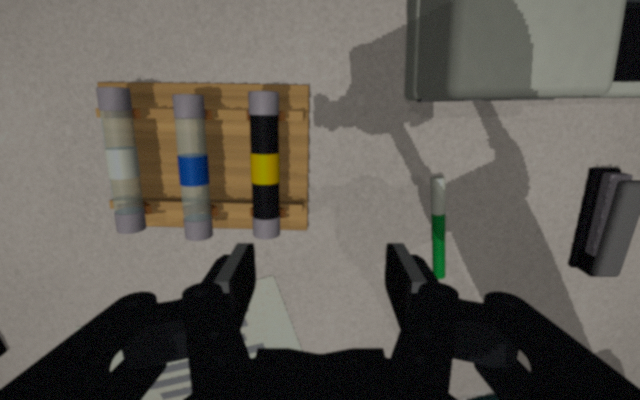

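The wrist view shows the control tube nearly vertical. Its yellow band is at (264,168), its ends are at (264,93) and (266,236), and the middle is free.

```bash
python3 -c "
from h import *
c=np.load('c1.npy',allow_pickle=True).item()
im=cv2.imread('pics/w1.png');h=cv2.cvtColor(im,cv2.COLOR_BGR2HSV)
m=cv2.inRange(h,(20,150,80),(35,255,255));k,l,s,cen=cv2.connectedComponentsWithStats(m)
for i in range(1,k):
  if s[i,4]>60: print(cen[i],s[i],onz(c,*cen[i],.055),onz(c,s[i,0]-.5,cen[i][1],.05),onz(c,s[i,0]+s[i,2]-.5,cen[i][1],.05))
e1=onz(c,264,93,.05);e2=onz(c,266,236,.05);d=e1-e2;print(e1,e2,(e1+e2)/2,np.degrees(np.arctan2(d[1],d[0])))
"
```

```text
[264.42592593 168.54575163] [249 153  32  32 918] [0.48152072 0.2762647  0.055     ] [0.48215074 0.29380118 0.05      ] [0.4791383  0.26057058 0.05      ]
[0.55528301 0.26755725 0.05      ] [0.40585832 0.28579441 0.05      ] [0.48057067 0.27667583 0.05      ] -6.958488905005379
```

Request:
{"method": "arm_command", "body": {"slide": [[0.001, -0.01, 0.01], [0.001, -0.015, 0.02], [0.001, -0.016, 0.025], [0.001, -0.013, 0.025], [0.001, -0.008, 0.025], [0, 0, 0.02], [0, 0, 0.012], [0, 0, 0]], "angular": [[-0.2, 0.2, 0.3], [-0.2, 0.2, 0.3], [-0.2, 0.1, 0.3], [0, 0, 0.1], [0, 0, 0], [0, 0, 0], [0, 0, 0], [0, 0, 0]], "hand": [0.058, 0.058, 0.058, 0.058, 0.058, 0.058, 0.058, 0.058]}}

```text
time: 3.35
tool_pos: [0.4841, 0.2763, 0.1172]
tcp_rot: [3.133, -0.188, 0.003]
wrist_force: [0.7, -0.4, 0.5]
width: 0.675
```

```bash
python3 -c "
from h import *
plan([.482,.2765,.052],-6.3,1)"
```

```text
t 3.35 pos [0.4841 0.2763 0.1172] yaw -6.86 F [ 0.72 -0.43  0.46] w 0.0577 tot rv [ 0.15 -0.13 -0.56] tot tool [-0.0022 -0.0002  0.0652]
0 [-0.0021  0.      0.0652] -0.56
```

Request:
{"method": "arm_command", "body": {"slide": [[-0.001, 0, 0.012], [-0.001, 0, 0.015], [0, 0, 0.015], [0, 0, 0.013], [0, 0, 0.008], [0, 0, 0.004], [0, 0, 0], [0, 0, 0]], "angular": [[0, 0, -0.4], [0, 0, 0], [0, 0, 0], [0, 0, 0], [0, 0, 0], [0, 0, 0], [0, 0, 0], [0, 0, 0]], "hand": [0.058, 0.058, 0.058, 0.058, 0.058, 0.058, 0.058, 0.058]}}

```text
time: 4.15
tool_pos: [0.4849, 0.2763, 0.0484]
tcp_rot: [-3.136, 0.18, -0.012]
wrist_force: [-0.1, 0.8, 0.2]
width: 0.681
```

```bash
python3 -c "
from h import *
from workcell import bot
plan([.482,.2765,.052],-6.3,1)
cv2.imwrite('pics/w2.png',bot.read_camera('wrist')[:,:,::-1])"
```

```text
t 4.15 pos [0.4849 0.2763 0.0484] yaw -6.56 F [-0.12  0.84  0.17] w 0.0582 tot rv [-0.05 -0.45 -0.26] tot tool [-0.0029  0.0001 -0.0036]
0 [-0.0029  0.0001 -0.0036] -0.26
```

View pics/w2.png

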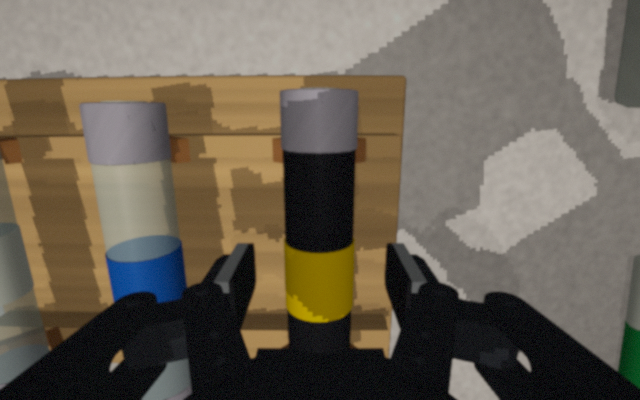

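The jaws straddle the tube (centred at column ~320) at the yellow band. I'll raise slightly and close.

Request:
{"method": "arm_command", "body": {"slide": [[-0.002, 0, -0.003], [0, 0, -0.001], [0, 0, 0], [0, 0, 0], [0, 0, 0], [0, 0, 0], [0, 0, 0], [0, 0, 0]], "angular": [[0, -0.4, 0], [0, 0, 0], [0, 0, 0], [0, 0, 0], [0, 0, 0], [0, 0, 0], [0, 0, 0], [0, 0, 0]], "hand": [0.058, 0.058, 0.02, 0.02, 0.02, 0.02, 0.02, 0.02], "squeeze": 45}}

```text
time: 5.0
tool_pos: [0.4842, 0.2769, 0.0554]
tcp_rot: [-3.134, 0.179, -0.006]
wrist_force: [0.3, -1.4, 1.5]
width: 0.329
```

Request:
{"method": "arm_command", "body": {"slide": [[0, 0, 0], [0, 0, -0.005], [0, 0, -0.015], [0, 0, -0.025], [0, 0, -0.025], [0, 0, -0.025], [0, 0, -0.02], [0, 0, 0]], "angular": [[0, 0, 0], [0, 0, 0], [0, 0, 0], [0, 0, 0], [0, 0, 0], [0, 0, 0], [0, 0, 0], [0, 0, 0]], "hand": [0.02, 0.02, 0.02, 0.02, 0.02, 0.02, 0.02, 0.02]}}

```text
time: 5.8
tool_pos: [0.4822, 0.2769, 0.177]
tcp_rot: [-3.134, 0.179, -0.002]
wrist_force: [1.0, 0.4, -0.8]
width: 0.328
```

```bash
python3 -c "
from h import *
from workcell import bot
plan([.60,-.10,.22],86.4,14)
cv2.imwrite('pics/w3.png',bot.read_camera('wrist')[:,:,::-1])"
```

```text
t 5.8 pos [0.4822 0.2769 0.177 ] yaw -6.54 F [ 0.97  0.4  -0.81] w 0.028 tot rv [-5.000e-02 -1.600e-01 -9.294e+01] tot tool [ 0.16    0.3609 -0.0436]
0 [ 0.0114  0.0258 -0.0031] -6.64
1 [ 0.0084  0.0269 -0.0031] -6.64
2 [ 0.0052  0.0277 -0.0031] -6.64
3 [ 0.002   0.0281 -0.0031] -6.64
4 [-0.0013  0.0282 -0.0031] -6.64
5 [-0.0046  0.0278 -0.0031] -6.64
6 [-0.0077  0.0271 -0.0031] -6.64
7 [-0.0108  0.026  -0.0031] -6.64
8 [-0.0138  0.0246 -0.0031] -6.64
9 [-0.0165  0.0229 -0.0031] -6.64
10 [-0.0191  0.0208 -0.0031] -6.64
11 [-0.0213  0.0185 -0.0031] -6.64
12 [-0.0233  0.0159 -0.0031] -6.64
13 [-0.025   0.0131 -0.0031] -6.64
```

View pics/w3.png

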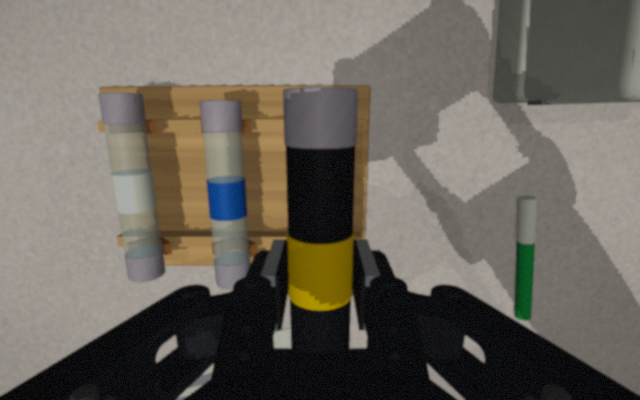

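The tube is held level and centred, and the other two tubes are still in the tray. Next I carry it over the groove.

Request:
{"method": "arm_command", "body": {"slide": [[0.008, 0.015, -0.01], [0.01, 0.026, -0.01], [0.007, 0.029, -0.01], [0.003, 0.03, -0.01], [0, 0.03, -0.003], [-0.004, 0.03, 0], [-0.008, 0.029, 0], [-0.011, 0.028, 0]], "angular": [[0, 0, -5], [0, 0, -7], [0, 0, -7], [0, 0, -7], [0, 0, -7], [0, 0, -7], [0, 0, -7], [0, 0, -7]], "hand": [0.02, 0.02, 0.02, 0.02, 0.02, 0.02, 0.02, 0.02]}}

```text
time: 6.65
tool_pos: [0.553, 0.0599, 0.2081]
tcp_rot: [-2.841, -1.326, 0.025]
wrist_force: [0.1, -0.0, -2.8]
width: 0.327
```

```bash
python3 -c "
from h import *
plan([.60,-.10,.225],86.4,7)"
```

```text
t 6.65 pos [0.553  0.0599 0.2081] yaw 50.04 F [ 0.07 -0.01 -2.76] w 0.0279 tot rv [ -0.91   0.43 -36.37] tot tool [-0.0926  0.1385 -0.0176]
0 [-0.0132  0.0198 -0.0024] -5.19
1 [-0.0149  0.0185 -0.0024] -5.19
2 [-0.0166  0.0171 -0.0024] -5.19
3 [-0.018   0.0155 -0.0024] -5.19
4 [-0.0194  0.0138 -0.0024] -5.19
5 [-0.0205  0.012  -0.0024] -5.19
6 [-0.0215  0.0101 -0.0024] -5.19
```

Request:
{"method": "arm_command", "body": {"slide": [[-0.014, 0.021, -0.004], [-0.015, 0.02, -0.004], [-0.017, 0.018, -0.004], [-0.018, 0.016, -0.003], [-0.02, 0.014, -0.003], [-0.02, 0.012, -0.002], [-0.01, 0.005, -0.002], [0, 0, 0]], "angular": [[-0.3, 0.1, -5.5], [-0.3, 0.1, -5.5], [-0.2, 0.1, -5.5], [0, 0, -5.5], [0, 0, -5.5], [0, 0, -5], [0, 0, -3], [0, 0, 0]], "hand": [0.02, 0.02, 0.02, 0.02, 0.02, 0.02, 0.02, 0.02]}}

```text
time: 7.45
tool_pos: [0.5974, -0.0994, 0.2147]
tcp_rot: [-2.269, -2.149, 0.031]
wrist_force: [0.8, 0.2, -1.1]
width: 0.331
```

```bash
python3 -c "
from h import *
from workcell import bot
plan([.60,-.10,.225],86.4,1)
for n in ('wrist','top','scene'):
  c=bot.get_calibration(n); np.save('c4_'+n+'.npy',c,allow_pickle=True)
  cv2.imwrite('pics/p4_'+n+'.png',bot.read_camera(n)[:,:,::-1])"
```

```text
t 7.45 pos [ 0.5974 -0.0994  0.2147] yaw 86.89 F [ 0.75  0.16 -1.12] w 0.0283 tot rv [-1.44  0.2   0.49] tot tool [-0.0004  0.0024 -0.0103]
0 [-0.0004  0.0027 -0.0103] 0.49
```

View pics/p4_wrist.png

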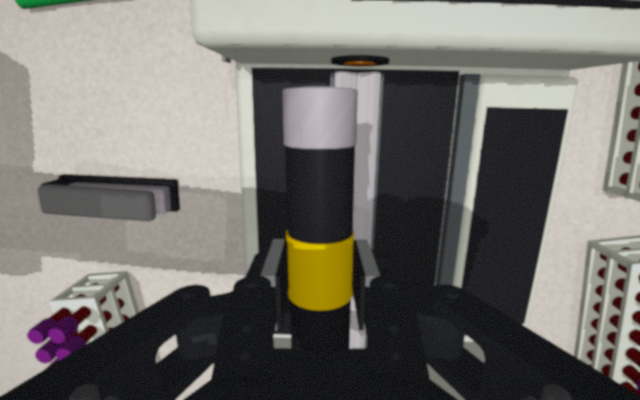

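View pics/p4_scene.png

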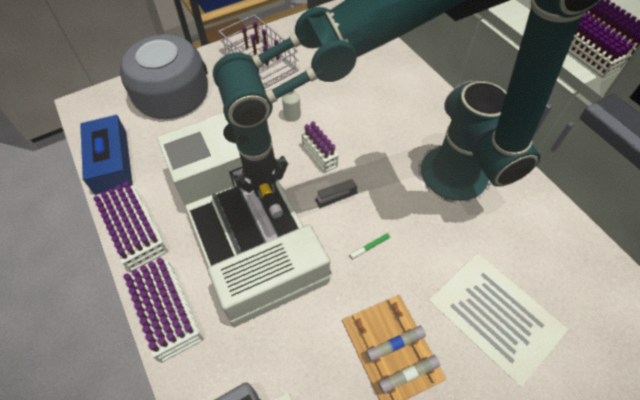

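The wrist view shows the tube at columns 285–355 and the groove just right of it at columns ~333–382, with its lamp-side end at row ~70. I'll zoom to measure the groove line.

```bash
python3 -c "
from h import *
im=cv2.imread('pics/p4_wrist.png')
cv2.imwrite('pics/w4z.png',cv2.resize(im[50:250,230:480],None,fx=3,fy=3,interpolation=cv2.INTER_CUBIC))
g=cv2.cvtColor(im,cv2.COLOR_BGR2GRAY)
for r in(78,84,150,180,220): print(r,g[r,325:395].tolist())
"
```

```text
78 [31, 29, 28, 32, 54, 79, 97, 102, 108, 129, 162, 179, 186, 187, 187, 186, 182, 177, 178, 179, 180, 178, 179, 179, 177, 176, 175, 177, 176, 177, 173, 167, 173, 182, 186, 184, 184, 187, 188, 190, 190, 188, 186, 186, 186, 187, 187, 189, 186, 185, 180, 177, 175, 173, 161, 131, 102, 94, 77, 47, 32, 23, 27, 27, 29, 28, 34, 27, 27, 32]
84 [52, 47, 47, 45, 62, 89, 103, 108, 113, 134, 165, 179, 185, 187, 185, 184, 182, 179, 179, 177, 180, 179, 179, 179, 178, 176, 175, 176, 178, 177, 172, 168, 177, 186, 190, 191, 189, 190, 191, 190, 191, 188, 186, 185, 186, 188, 189, 188, 187, 183, 180, 176, 174, 173, 158, 130, 110, 94, 72, 50, 34, 42, 40, 39, 42, 39, 39, 39, 44, 40]
150 [53, 50, 48, 44, 42, 39, 37, 43, 41, 45, 42, 41, 38, 35, 36, 32, 35, 28, 30, 27, 32, 24, 27, 25, 27, 25, 27, 16, 38, 82, 121, 140, 144, 145, 142, 143, 143, 147, 145, 141, 142, 142, 144, 145, 148, 160, 172, 175, 178, 174, 161, 138, 113, 95, 74, 54, 44, 36, 41, 43, 44, 45, 43, 43, 43, 42, 42, 42, 44, 40]
180 [35, 36, 33, 38, 34, 32, 31, 29, 29, 33, 30, 33, 34, 28, 34, 30, 28, 29, 29, 26, 22, 29, 28, 29, 25, 20, 23, 34, 71, 116, 139, 143, 143, 144, 145, 142, 145, 143, 144, 144, 144, 143, 144, 149, 163, 173, 177, 176, 166, 143, 114, 95, 75, 55, 44, 42, 40, 42, 39, 41, 43, 37, 44, 38, 40, 40, 41, 41, 43, 41]
220 [37, 34, 36, 35, 31, 35, 36, 35, 29, 33, 28, 28, 33, 26, 29, 31, 26, 23, 28, 29, 31, 24, 24, 31, 24, 17, 34, 69, 109, 129, 132, 136, 135, 136, 135, 138, 137, 136, 138, 134, 135, 133, 133, 134, 134, 135, 130, 106, 83, 60, 48, 29, 24, 29, 28, 26, 26, 26, 24, 25, 25, 23, 27, 28, 27, 30, 25, 25, 23, 24]
```

View pics/w4z.png

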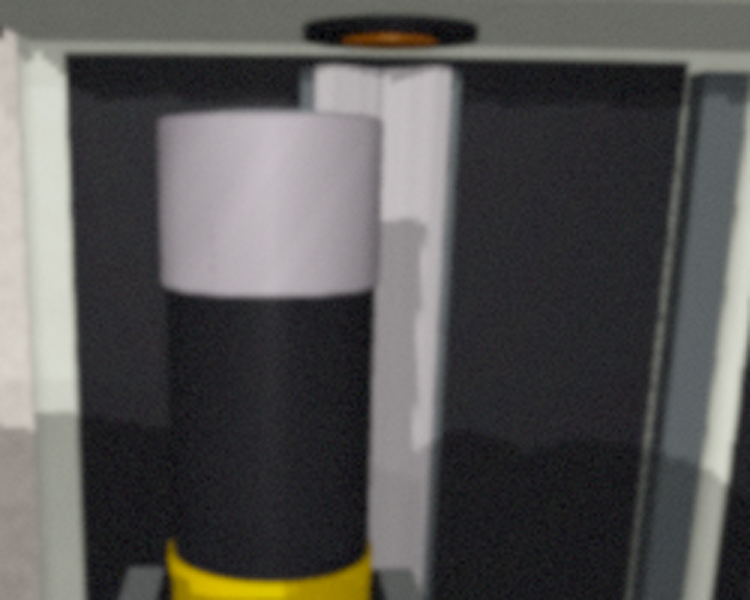

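```bash
python3 -c "
from h import *
c=np.load('c4_wrist.npy',allow_pickle=True).item()
E=np.array([onz(c,u,v,.091) for u,v in((380,78),(380,84),(376.2,150),(374.5,180),(372.3,220))]);print(E)
L=onz(c,334.3,80,.091);print('left',L,onz(c,380,80,.091)-L)
p=np.polyfit(E[:,1],E[:,0],1);print('yaw',np.degrees(np.arctan(p[0])))
print('valley row80',onz(c,356,80,.079))
for y in(-.03,-.13,-.17):print(y,'edge x',np.polyval(p,y))
# lamp end of groove
print('groove end',onz(c,358,72,.091))
# tube: sides of far steel end & band at axis height .2147-.004
for v in(100,130,200):print(v)
print([onz(c,u,v,.2105) for u,v in((284,110),(356.5,110),(287,220),(354,220))])
T=np.load('c4_top.npy',allow_pickle=True).item()
"
```

```text
[[ 0.64205519 -0.0155524   0.091     ]
 [ 0.64201274 -0.01969454  0.091     ]
 [ 0.63870994 -0.06742609  0.091     ]
 [ 0.63715744 -0.09069668  0.091     ]
 [ 0.63505775 -0.12351568  0.091     ]]
left [ 0.60907746 -0.01519442  0.091     ] [ 0.03296351 -0.00173511  0.        ]
yaw 3.778549795459608
valley row80 [ 0.62569539 -0.01526411  0.079     ]
-0.03 edge x 0.6412029640605564
-0.13 edge x 0.634598573285527
-0.17 edge x 0.6319568169755153
groove end [ 0.62633013 -0.01061995  0.091     ]
100
130
200
[array([ 0.58635568, -0.03349421,  0.2105    ]), array([ 0.61516388, -0.03502361,  0.2105    ]), array([ 0.58390129, -0.07975475,  0.2105    ]), array([ 0.61292733, -0.08104925,  0.2105    ])]
```

```bash
python3 -c "
from h import *
plan([.6153,-.171,.135],86.25,8)"
```

```text
t 7.6 pos [ 0.5967 -0.0975  0.2148] yaw 86.91 F [-0.67 -0.07 -1.49] w 0.0281 tot rv [-1.48  0.16  0.66] tot tool [-0.0722  0.0245  0.0794]
0 [-0.0091  0.0028  0.01  ] 0.08
1 [-0.009   0.0028  0.01  ] 0.08
2 [-0.009   0.0028  0.01  ] 0.08
3 [-0.009   0.0029  0.01  ] 0.08
4 [-0.009   0.0029  0.01  ] 0.08
5 [-0.009   0.0029  0.01  ] 0.08
6 [-0.009   0.0029  0.01  ] 0.08
7 [-0.009   0.0029  0.01  ] 0.08
```

Request:
{"method": "arm_command", "body": {"slide": [[-0.01, 0.004, 0], [-0.014, 0.005, 0.003], [-0.014, 0.005, 0.008], [-0.014, 0.005, 0.015], [-0.012, 0.004, 0.018], [-0.006, 0.002, 0.018], [0, 0, 0.01], [0, 0, 0]], "angular": [[-0.5, 0, 0.2], [-0.5, 0, 0.2], [-0.4, 0, 0.2], [0, 0, 0], [0, 0, 0], [0, 0, 0], [0, 0, 0], [0, 0, 0]], "hand": [0.02, 0.02, 0.02, 0.02, 0.02, 0.02, 0.02, 0.02]}}

```text
time: 8.4
tool_pos: [0.6177, -0.1754, 0.1349]
tcp_rot: [2.293, 2.146, -0.004]
wrist_force: [-0.6, -0.2, -1.4]
width: 0.323
```

```bash
python3 -c "
from h import *
from workcell import bot
plan([.6153,-.171,.107],86.25,1)
for n in ('wrist','scene'):
  c=bot.get_calibration(n); np.save('c5_'+n+'.npy',c,allow_pickle=True)
  im=bot.read_camera(n)[:,:,::-1]; cv2.imwrite('pics/p5_'+n+'.png',im)
"
```

```text
t 8.4 pos [ 0.6177 -0.1754  0.1349] yaw 86.2 F [-0.6  -0.21 -1.41] w 0.0276 tot rv [-0.05  0.17 -0.05] tot tool [ 0.0043 -0.0027  0.0279]
0 [ 0.0043 -0.0027  0.0279] -0.05
```

View pics/p5_wrist.png

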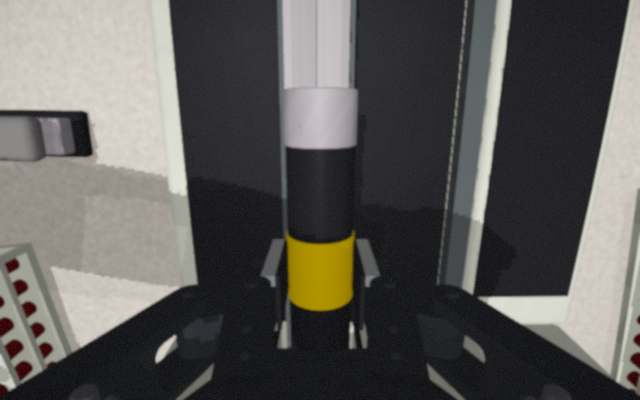

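The tube sits over the groove, about 2–3 mm right of the groove centre (column 321 against ~317). I'll shift it and lower.

Request:
{"method": "arm_command", "body": {"slide": [[0.002, -0.002, 0.004], [0.001, -0.001, 0.006], [0, 0, 0.006], [0, 0, 0.004], [0, 0, 0.003], [0, 0, 0.001], [0, 0, 0], [0, 0, 0]], "angular": [[0, 0.1, 0], [0, 0, 0], [0, 0, 0], [0, 0, 0], [0, 0, 0], [0, 0, 0], [0, 0, 0], [0, 0, 0]], "hand": [0.02, 0.02, 0.02, 0.02, 0.02, 0.02, 0.02, 0.02]}}

```text
time: 9.3
tool_pos: [0.6181, -0.1709, 0.1147]
tcp_rot: [2.285, 2.145, 0.005]
wrist_force: [-0.1, 0.1, -2.2]
width: 0.327
```

```bash
python3 -c "
from h import *
plan([.6153,-.173,.107],86.25,1)"
```

```text
t 9.3 pos [ 0.6181 -0.1709  0.1147] yaw 86.36 F [-0.05  0.14 -2.23] w 0.0279 tot rv [0.45 0.17 0.12] tot tool [-0.0022 -0.0027  0.0077]
0 [-0.0023 -0.0027  0.0077] 0.11
```

```bash
python3 -c "
from h import *
from workcell import bot
im=bot.read_camera('wrist')[:,:,::-1]; cv2.imwrite('pics/p6z.png',cv2.resize(im[0:160,200:440],None,fx=3.3,fy=3.3))
plan([.6153,-.173,.107],86.25,1)
bot.read_camera('wrist');plan([.6153,-.173,.107],86.25,1)
"
```

```text
t 9.35 pos [ 0.6182 -0.1709  0.1148] yaw 86.36 F [ 0.64 -0.26 -1.14] w 0.0282 tot rv [0.46 0.17 0.11] tot tool [-0.0022 -0.0028  0.0078]
0 [-0.0023 -0.0027  0.0078] 0.11
t 9.4 pos [ 0.6182 -0.171   0.1148] yaw 86.36 F [ 0.16  0.3  -1.53] w 0.0278 tot rv [0.46 0.17 0.11] tot tool [-0.0022 -0.0028  0.0078]
0 [-0.0022 -0.0027  0.0078] 0.11
```

View pics/p6z.png

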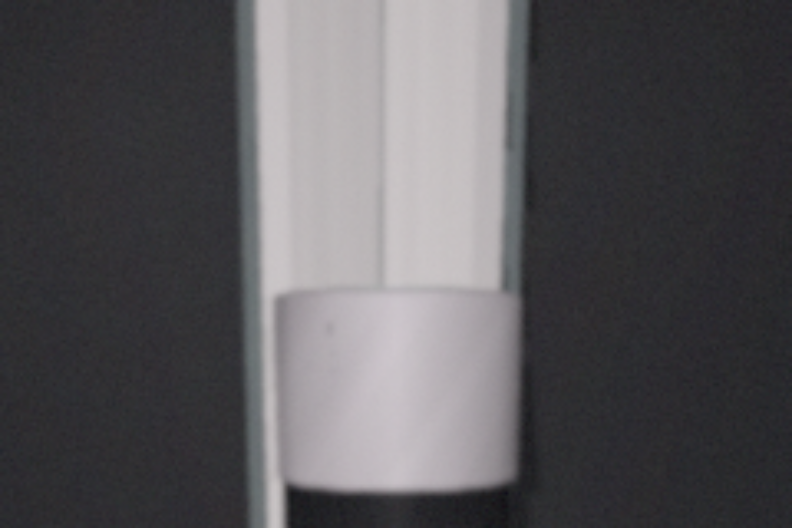

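The zoom shows the groove valley at column 382 and the tube centre at 398, so the tube is ~2 mm to the right. I'll correct by about −2.5 mm in tool y, then lower.

Request:
{"method": "arm_command", "body": {"slide": [[0, -0.003, 0], [0, -0.002, 0], [0, 0, 0], [0, 0, 0.002], [0, 0, 0.002], [0, 0, 0.001], [0, 0, 0], [0, 0, 0]], "angular": [[0.2, 0.1, 0], [0.2, 0, 0], [0, 0, 0], [0, 0, 0], [0, 0, 0], [0, 0, 0], [0, 0, 0], [0, 0, 0]], "hand": [0.02, 0.02, 0.02, 0.02, 0.02, 0.02, 0.02, 0.02]}}

```text
time: 10.2
tool_pos: [0.613, -0.1708, 0.1098]
tcp_rot: [2.29, 2.148, -0.0]
wrist_force: [0.9, -0.5, -2.2]
width: 0.324
```

```bash
python3 -c "
from h import *
plan([.6153,-.173,.107],86.25,1)"
```

```text
t 10.2 pos [ 0.613  -0.1708  0.1098] yaw 86.35 F [ 0.9  -0.51 -2.24] w 0.0277 tot rv [0.07 0.07 0.1 ] tot tool [-0.002   0.0025  0.0028]
0 [-0.002   0.0025  0.0028] 0.1
```

Request:
{"method": "arm_command", "body": {"slide": [[0, 0.002, 0], [0, 0, 0], [0, 0, 0], [0, 0, 0.002], [0, 0, 0.001], [0, 0, 0], [0, 0, 0], [0, 0, 0]], "angular": [[0, 0, 0], [0, 0, 0], [0, 0, 0], [0, 0, 0], [0, 0, 0], [0, 0, 0], [0, 0, 0], [0, 0, 0]], "hand": [0.02, 0.02, 0.02, 0.02, 0.02, 0.02, 0.02, 0.02]}}

```text
time: 11.0
tool_pos: [0.6153, -0.171, 0.1066]
tcp_rot: [2.29, 2.148, 0.0]
wrist_force: [0.2, -0.0, -2.2]
width: 0.328
```

```bash
python3 -c "
from h import *
from workcell import bot
plan([.6155,-.173,.105],86.25,1)
im=bot.read_camera('wrist')[:,:,::-1]; cv2.imwrite('pics/p7z.png',cv2.resize(im[0:160,200:440],None,fx=3.3,fy=3.3))
"
```

```text
t 11.0 pos [ 0.6153 -0.171   0.1066] yaw 86.35 F [ 0.18 -0.01 -2.21] w 0.028 tot rv [0.08 0.08 0.1 ] tot tool [-0.002   0.0003  0.0016]
0 [-0.002   0.0003  0.0016] 0.1
```

View pics/p7z.png

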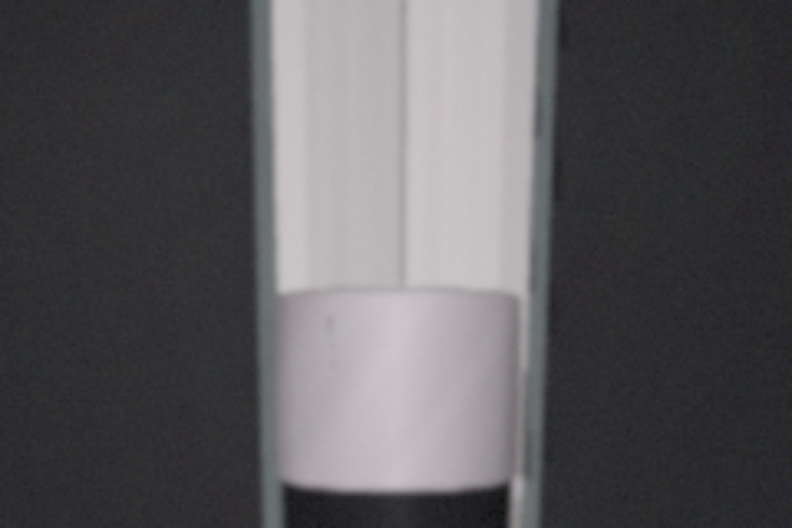

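The tube is now centred within ~1 mm (valley 405, tube 398). I'll lower gently until contact shows.

Request:
{"method": "arm_command", "body": {"slide": [[0, 0.001, 0.001], [0, 0, 0.001], [0, 0, 0], [0, 0, 0], [0, 0, 0], [0, 0, 0], [0, 0, 0], [0, 0, 0]], "angular": [[0, 0, 0], [0, 0, 0], [0, 0, 0], [0, 0, 0], [0, 0, 0], [0, 0, 0], [0, 0, 0], [0, 0, 0]], "hand": [0.02, 0.02, 0.02, 0.02, 0.02, 0.02, 0.02, 0.02]}}

```text
time: 11.85
tool_pos: [0.6165, -0.1712, 0.1061]
tcp_rot: [2.289, 2.148, -0.0]
wrist_force: [-1.1, 0.5, 0.8]
width: 0.329
```

```bash
python3 -c "
from h import *
plan([.6155,-.173,.104],86.25,1)
"
```

```text
t 11.85 pos [ 0.6165 -0.1712  0.1061] yaw 86.36 F [-1.07  0.46  0.77] w 0.0281 tot rv [0.09 0.09 0.11] tot tool [-0.0019 -0.0008  0.0021]
0 [-0.0019 -0.0008  0.0021] 0.11
```

The vertical force rose by 3 N and descent stopped, so the tube is resting in the groove. I'll open and rise.

Request:
{"method": "arm_command", "body": {"slide": [[0, 0, 0], [0, 0, 0], [0, 0, 0], [0, 0, 0], [0, 0, -0.01], [0, 0, -0.02], [0, 0, -0.02], [0, 0, -0.01]], "angular": [[0, 0, 0], [0, 0, 0], [0, 0, 0], [0, 0, 0], [0, 0, 0], [0, 0, 0], [0, 0, 0], [0, 0, 0]], "hand": [0.05, 0.05, 0.05, 0.05, 0.05, 0.05, 0.05, 0.05]}}

```text
time: 12.65
tool_pos: [0.616, -0.1709, 0.1677]
tcp_rot: [2.291, 2.149, -0.001]
wrist_force: [-0.0, 0.2, 0.3]
width: 0.589
```

```bash
python3 -c "
from h import *
from workcell import bot
c=bot.get_calibration('wrist');im=bot.read_camera('wrist')[:,:,::-1]; cv2.imwrite('pics/p8.png',im);np.save('c8.npy',c,allow_pickle=True)
plan([.621,-.07,.16],86.25,1)
"
```

```text
t 12.7 pos [ 0.6169 -0.1712  0.1694] yaw 86.36 F [ 0.78 -0.15  1.63] w 0.0497 tot rv [0.13 0.09 0.11] tot tool [ 0.1012 -0.0023  0.0092]
0 [ 0.1012 -0.0023  0.0094] 0.11
```

View pics/p8.png

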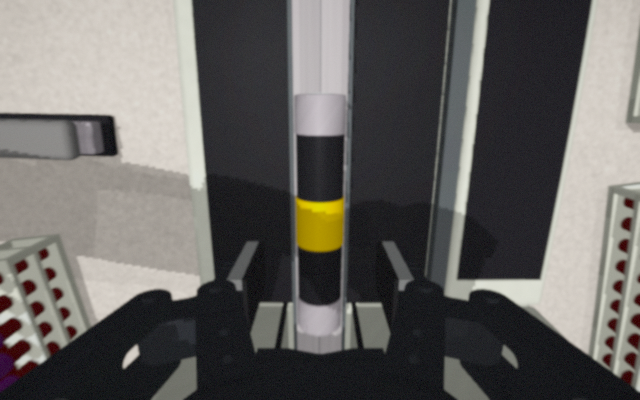

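The tube lies straight in the groove, with its trailing end at about row 95, col 320. I'll compute that end's position and go behind it with closed fingers.

```bash
python3 -c "
from h import *
c=np.load('c8.npy',allow_pickle=True).item()
for v,z in((94,.11),(96,.115),(225,.112)): print(onz(c,320,v,z))
c=np.load('c8.npy',allow_pickle=True).item()
plan([.6235,-.06,.165],86.25,6)
"
```

```text
[ 0.62053495 -0.09788002  0.11      ]
[ 0.62046144 -0.09906479  0.115     ]
[ 0.61584609 -0.17269248  0.112     ]
t 12.7 pos [ 0.6169 -0.1712  0.1694] yaw 86.36 F [ 0.78 -0.15  1.63] w 0.0497 tot rv [0.13 0.09 0.11] tot tool [ 0.1114 -0.0005  0.0042]
0 [ 0.0186 -0.0001  0.0007] 0.02
1 [ 0.0186 -0.0001  0.0007] 0.02
2 [ 0.0186 -0.0001  0.0007] 0.02
3 [ 0.0186 -0.0001  0.0007] 0.02
4 [ 0.0186 -0.0001  0.0007] 0.02
5 [ 0.0186 -0.0001  0.0007] 0.02
```

Request:
{"method": "arm_command", "body": {"slide": [[0.012, 0, 0], [0.02, 0, 0], [0.024, 0, 0], [0.022, 0, 0], [0.015, 0, 0], [0.006, 0, 0], [0, 0, 0], [0, 0, 0]], "angular": [[0, 0, 0.1], [0, 0, 0], [0, 0, 0], [0, 0, 0], [0, 0, 0], [0, 0, 0], [0, 0, 0], [0, 0, 0]], "hand": [0, 0, 0, 0, 0, 0, 0, 0]}}

```text
time: 13.5
tool_pos: [0.6215, -0.0656, 0.1657]
tcp_rot: [-2.293, -2.146, 0.003]
wrist_force: [0.8, 0.5, 0.5]
width: 0.002
```

```bash
python3 -c "
from h import *
plan([.6219,-.070,.103],86.25,1)
"
```

```text
t 13.5 pos [ 0.6215 -0.0656  0.1657] yaw 86.19 F [0.84 0.51 0.45] w 0.0002 tot rv [-0.12  0.04 -0.06] tot tool [-0.0043  0.0008  0.0627]
0 [-0.0044  0.0007  0.0627] -0.06
```

Request:
{"method": "arm_command", "body": {"slide": [[0, 0, 0.01], [0, 0, 0.014], [0, 0, 0.014], [0, 0, 0.012], [0, 0, 0.008], [0, 0, 0.003], [0, 0, 0], [0, 0, 0]], "angular": [[0, 0, 0], [0, 0, 0], [0, 0, 0], [0, 0, 0], [0, 0, 0], [0, 0, 0], [0, 0, 0], [0, 0, 0]], "hand": [0, 0, 0, 0, 0, 0, 0, 0]}}

```text
time: 14.3
tool_pos: [0.6197, -0.0688, 0.0966]
tcp_rot: [-2.296, -2.139, 0.008]
wrist_force: [0.2, 0.3, 0.3]
width: -0.002
```

```bash
python3 -c "
from h import *
from workcell import bot
plan([.6213,-.080,.103],86.25,1)
im=bot.read_camera('wrist')[:,:,::-1]; cv2.imwrite('pics/p9.png',im)
plan([.6213,-.080,.103],86.25,1)
im=bot.read_camera('scene')[:,:,::-1]; cv2.imwrite('pics/p9s.png',cv2.resize(im[100:320,150:340],None,fx=2.7,fy=2.7))
plan([.6213,-.080,.103],86.25,1)
"
```

```text
t 14.3 pos [ 0.6197 -0.0688  0.0966] yaw 85.96 F [0.24 0.33 0.28] w -0.0002 tot rv [-0.35  0.07 -0.29] tot tool [-0.0111  0.0024 -0.0064]
0 [-0.0111  0.0024 -0.0064] -0.29
t 14.35 pos [ 0.6197 -0.0687  0.0967] yaw 85.97 F [-0.2   0.29 -0.11] w -0.0002 tot rv [-0.34  0.07 -0.28] tot tool [-0.0111  0.0024 -0.0063]
0 [-0.0111  0.0024 -0.0063] -0.28
t 14.4 pos [ 0.6198 -0.0688  0.097 ] yaw 85.97 F [-0.46 -0.28 -0.03] w 0.0001 tot rv [-0.32  0.07 -0.28] tot tool [-0.0111  0.0022 -0.006 ]
0 [-0.0111  0.0023 -0.006 ] -0.28
```

View pics/p9.png

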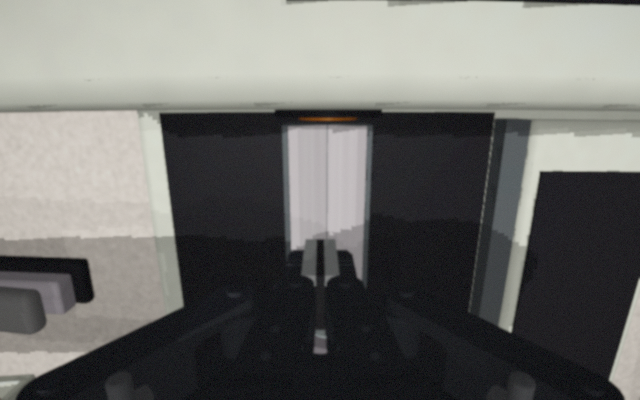

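View pics/p9s.png

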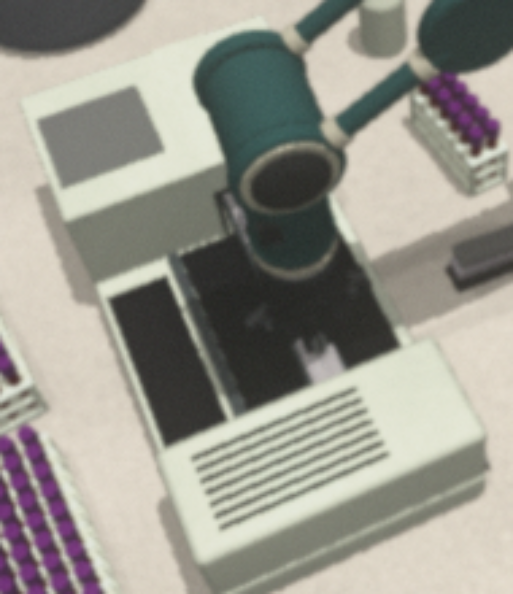

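The fingertips are behind the tube and clear of it, with the groove under them. I'll raise slightly, centre, then push.

Request:
{"method": "arm_command", "body": {"slide": [[0, 0.002, -0.004], [0, 0, -0.003], [0, 0, 0], [-0.005, 0, 0], [-0.005, 0, 0], [0, 0, 0], [0, 0, 0], [0, 0, 0]], "angular": [[-0.2, 0, -0.2], [-0.1, 0, 0], [0, 0, 0], [0, 0, 0], [0, 0, 0], [0, 0, 0], [0, 0, 0], [0, 0, 0]], "hand": [0, 0, 0, 0, 0, 0, 0, 0]}}

```text
time: 15.2
tool_pos: [0.6229, -0.0802, 0.1073]
tcp_rot: [2.291, 2.143, 0.003]
wrist_force: [0.2, 0.5, 0.1]
width: -0.0
```

```bash
cat >> h.py <<'E'
def feel(n=5):
    from workcell import bot
    f=[]
    u=np.array([.0654,.9979,0])
    for i in range(n):
        s=bot.read_state(); f.append(s["wrist_force"]); 
        if i<n-1: bot.read_camera("top")
    f=np.array(f); p=s["tool_pos"]
    loc=p-np.array([.6178,-.1326,0])
    print("t",round(s["time"],2),"along groove",np.round(loc@u*1e3,2),"across mm",np.round((loc[0]*u[1]-loc[1]*u[0])*1e3,2),"z",p[2].round(4),"Falong",np.round((f@u).mean(),2),"sd",np.round((f@u).std()/n**.5,2),"Fx,Fz",f.mean(0)[[0,2]].round(2))
E
python3 -c "
from h import *
plan([.6213,-.080,.103],86.25,1)
feel()
"
```

```text
t 15.2 pos [ 0.6229 -0.0802  0.1073] yaw 86.18 F [0.21 0.48 0.09] w -0.0 tot rv [ 0.27  0.1  -0.07] tot tool [ 0.0001 -0.0017  0.0043]
0 [ 0.0001 -0.0017  0.0043] -0.07
t 15.4 along groove 52.86 across mm 1.73 z 0.1073 Falong 0.31 sd 0.18 Fx,Fz [-0.04  0.35]
```

Request:
{"method": "arm_command", "body": {"slide": [[0, -0.002, 0.003], [0, 0, 0], [-0.004, 0, 0], [-0.004, 0, 0], [-0.003, 0, 0], [-0.002, 0, 0], [0, 0, 0], [0, 0, 0]], "angular": [[0.2, 0, 0], [0, 0, 0], [0, 0, 0], [0, 0, 0], [0, 0, 0], [0, 0, 0], [0, 0, 0], [0, 0, 0]], "hand": [0, 0, 0, 0, 0, 0, 0, 0]}}

```text
time: 16.2
tool_pos: [0.6197, -0.0931, 0.1038]
tcp_rot: [2.294, 2.146, -0.0]
wrist_force: [0.4, 1.9, 0.4]
width: 0.001
```

```bash
python3 -c "
from h import *
plan([.6213,-.080,.104],86.25,1)
feel()
"
```

```text
t 16.2 pos [ 0.6197 -0.0931  0.1038] yaw 86.19 F [0.36 1.93 0.42] w 0.0001 tot rv [ 0.01  0.02 -0.06] tot tool [ 0.0131  0.0007 -0.0002]
0 [ 0.0131  0.0007 -0.0002] -0.06
t 16.4 along groove 39.59 across mm -0.72 z 0.1038 Falong 0.85 sd 0.29 Fx,Fz [-0.23 -0.02]
```

Request:
{"method": "arm_command", "body": {"slide": [[-0.003, 0, 0], [-0.004, 0, 0], [-0.004, 0, 0], [-0.004, 0, 0], [-0.004, 0, 0], [-0.004, 0, 0], [-0.003, 0, 0], [-0.003, 0, 0]], "angular": [[0, 0, 0], [0, 0, 0], [0, 0, 0], [0, 0, 0], [0, 0, 0], [0, 0, 0], [0, 0, 0], [0, 0, 0]], "hand": [0, 0, 0, 0, 0, 0, 0, 0]}}

```text
time: 17.2
tool_pos: [0.6176, -0.124, 0.1038]
tcp_rot: [2.293, 2.147, -0.0]
wrist_force: [-0.2, 2.0, -1.6]
width: 0.003
```

```bash
python3 -c "
from h import *
feel(4)
from workcell import bot
im=bot.read_camera('wrist')[:,:,::-1]; cv2.imwrite('pics/p10.png',im)
im=bot.read_camera('top')[:,:,::-1]; cv2.imwrite('pics/p10t.png',cv2.resize(im[110:215,265:445],None,fx=4.4,fy=4.4))
"
```

```text
t 17.35 along groove 8.41 across mm -0.76 z 0.1038 Falong 0.81 sd 0.35 Fx,Fz [-0.02 -0.5 ]
```

View pics/p10t.png

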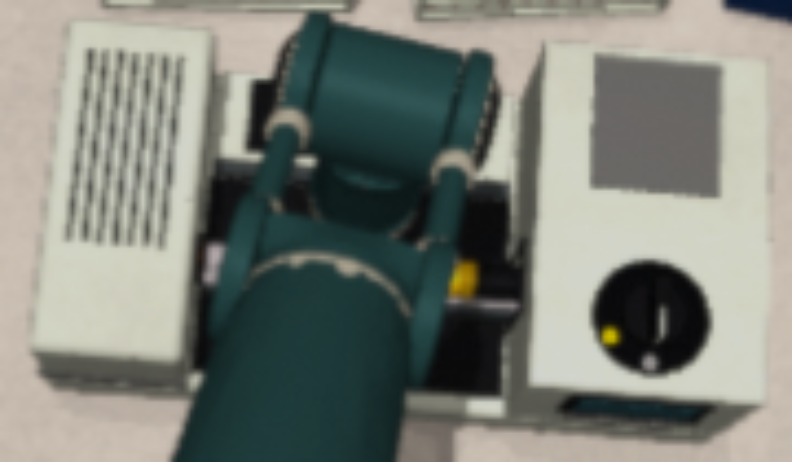

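The tube (yellow band at (463,279) in the zoom) is entering the tunnel. Sliding force is about 2 N. I'll continue slowly, reading the force while moving.

Request:
{"method": "arm_command", "body": {"slide": [[-0.001, 0, 0], [-0.001, 0, 0], [-0.001, 0, 0], [-0.001, 0, 0], [-0.001, 0, 0], [-0.001, 0, 0], [-0.001, 0, 0], [-0.001, 0, 0]], "angular": [[0, 0, 0], [0, 0, 0], [0, 0, 0], [0, 0, 0], [0, 0, 0], [0, 0, 0], [0, 0, 0], [0, 0, 0]], "hand": [0, 0, 0, 0, 0, 0, 0, 0]}}

```text
time: 18.25
tool_pos: [0.6172, -0.1309, 0.1038]
tcp_rot: [-2.292, -2.148, -0.001]
wrist_force: [0.4, 1.7, -0.6]
width: 0.003
```

```bash
python3 -c "
from h import *
feel(1);feel(3)
"
```

```text
t 18.25 along groove 1.62 across mm -0.75 z 0.1038 Falong 1.73 sd 0.0 Fx,Fz [ 0.36 -0.59]
t 18.35 along groove 1.46 across mm -0.76 z 0.1038 Falong 1.1 sd 0.27 Fx,Fz [ 0.13 -0.32]
```

Request:
{"method": "arm_command", "body": {"slide": [[-0.0007, 0, 0], [-0.0007, 0, 0], [-0.0007, 0, 0], [-0.0007, 0, 0], [-0.0007, 0, 0], [-0.0007, 0, 0], [-0.0007, 0, 0], [-0.0007, 0, 0]], "angular": [[0, 0, 0], [0, 0, 0], [0, 0, 0], [0, 0, 0], [0, 0, 0], [0, 0, 0], [0, 0, 0], [0, 0, 0]], "hand": [0, 0, 0, 0, 0, 0, 0, 0]}}

```text
time: 19.15
tool_pos: [0.6167, -0.137, 0.1038]
tcp_rot: [-2.292, -2.148, -0.001]
wrist_force: [0.2, 1.3, -0.5]
width: 0.001
```

```bash
python3 -c "
from h import *
feel(1);feel(3)
"
```

```text
t 19.15 along groove -4.45 across mm -0.8 z 0.1038 Falong 1.29 sd 0.0 Fx,Fz [ 0.25 -0.53]
t 19.25 along groove -4.58 across mm -0.8 z 0.1038 Falong 0.96 sd 0.14 Fx,Fz [-0.38 -0.02]
```

Request:
{"method": "arm_command", "body": {"slide": [[-0.0007, 0, 0], [-0.0007, 0, 0], [-0.0007, 0, 0], [-0.0007, 0, 0], [-0.0007, 0, 0], [-0.0007, 0, 0], [-0.0007, 0, 0], [-0.0007, 0, 0]], "angular": [[0, 0, 0], [0, 0, 0], [0, 0, 0], [0, 0, 0], [0, 0, 0], [0, 0, 0], [0, 0, 0], [0, 0, 0]], "hand": [0, 0, 0, 0, 0, 0, 0, 0]}}

```text
time: 20.05
tool_pos: [0.6163, -0.143, 0.1038]
tcp_rot: [-2.292, -2.148, -0.001]
wrist_force: [-0.1, 1.1, 0.7]
width: 0.002
```

```bash
python3 -c "
from h import *
feel(1);feel(3)
"
```

```text
t 20.05 along groove -10.49 across mm -0.8 z 0.1038 Falong 1.13 sd 0.0 Fx,Fz [-0.09  0.68]
t 20.15 along groove -10.59 across mm -0.79 z 0.1038 Falong 1.37 sd 0.15 Fx,Fz [0.42 0.19]
```

Request:
{"method": "arm_command", "body": {"slide": [[-0.0007, 0, 0], [-0.0007, 0, 0], [-0.0007, 0, 0], [-0.0007, 0, 0], [-0.0007, 0, 0], [-0.0007, 0, 0], [-0.0007, 0, 0], [-0.0007, 0, 0]], "angular": [[0, 0, 0], [0, 0, 0], [0, 0, 0], [0, 0, 0], [0, 0, 0], [0, 0, 0], [0, 0, 0], [0, 0, 0]], "hand": [0, 0, 0, 0, 0, 0, 0, 0]}}

```text
time: 20.95
tool_pos: [0.6159, -0.149, 0.1038]
tcp_rot: [-2.292, -2.148, -0.001]
wrist_force: [0.8, 1.4, 0.1]
width: 0.002
```

```bash
python3 -c "
from h import *
feel(1);feel(3)
"
```

```text
t 20.95 along groove -16.52 across mm -0.8 z 0.1038 Falong 1.49 sd 0.0 Fx,Fz [0.77 0.09]
t 21.05 along groove -16.61 across mm -0.86 z 0.1038 Falong 1.53 sd 0.2 Fx,Fz [ 0.11 -0.04]
```

Request:
{"method": "arm_command", "body": {"slide": [[-0.0007, 0, 0], [-0.0007, 0, 0], [-0.0007, 0, 0], [-0.0007, 0, 0], [-0.0007, 0, 0], [-0.0007, 0, 0], [-0.0007, 0, 0], [-0.0007, 0, 0]], "angular": [[0, 0, 0], [0, 0, 0], [0, 0, 0], [0, 0, 0], [0, 0, 0], [0, 0, 0], [0, 0, 0], [0, 0, 0]], "hand": [0, 0, 0, 0, 0, 0, 0, 0]}}

```text
time: 21.85
tool_pos: [0.6155, -0.155, 0.1038]
tcp_rot: [-2.292, -2.148, -0.001]
wrist_force: [0.3, 1.3, 0.7]
width: 0.001
```

```bash
python3 -c "
from h import *
feel(1);feel(3)
"
```

```text
t 21.85 along groove -22.52 across mm -0.84 z 0.1038 Falong 1.3 sd 0.0 Fx,Fz [0.26 0.73]
t 21.95 along groove -22.65 across mm -0.81 z 0.1038 Falong 1.32 sd 0.14 Fx,Fz [-0.17  0.4 ]
```

Request:
{"method": "arm_command", "body": {"slide": [[-0.0007, 0, 0], [-0.0007, 0, 0], [-0.0007, 0, 0], [-0.0007, 0, 0], [-0.0007, 0, 0], [-0.0007, 0, 0], [-0.0007, 0, 0], [-0.0007, 0, 0]], "angular": [[0, 0, 0], [0, 0, 0], [0, 0, 0], [0, 0, 0], [0, 0, 0], [0, 0, 0], [0, 0, 0], [0, 0, 0]], "hand": [0, 0, 0, 0, 0, 0, 0, 0]}}

```text
time: 22.75
tool_pos: [0.6151, -0.161, 0.1038]
tcp_rot: [-2.292, -2.148, -0.001]
wrist_force: [-0.3, 0.3, 0.5]
width: 0.0
```

```bash
python3 -c "
from h import *
feel(1);feel(3)
"
```

```text
t 22.75 along groove -28.55 across mm -0.83 z 0.1038 Falong 0.25 sd 0.0 Fx,Fz [-0.31  0.46]
t 22.85 along groove -28.65 across mm -0.85 z 0.1038 Falong 0.9 sd 0.27 Fx,Fz [-0.36  0.1 ]
```

Request:
{"method": "arm_command", "body": {"slide": [[-0.0007, 0, 0], [-0.0007, 0, 0], [-0.0007, 0, 0], [-0.0007, 0, 0], [-0.0007, 0, 0], [-0.0007, 0, 0], [-0.0007, 0, 0], [-0.0007, 0, 0]], "angular": [[0, 0, 0], [0, 0, 0], [0, 0, 0], [0, 0, 0], [0, 0, 0], [0, 0, 0], [0, 0, 0], [0, 0, 0]], "hand": [0, 0, 0, 0, 0, 0, 0, 0]}}

```text
time: 23.65
tool_pos: [0.6147, -0.167, 0.1038]
tcp_rot: [-2.292, -2.148, -0.001]
wrist_force: [0.7, 1.3, 0.8]
width: -0.003
```

```bash
python3 -c "
from h import *
feel(1);feel(3)
from workcell import bot
im=bot.read_camera('wrist')[:,:,::-1]; cv2.imwrite('pics/p11.png',im)
im=bot.read_camera('top')[:,:,::-1]; cv2.imwrite('pics/p11t.png',cv2.resize(im[110:215,265:445],None,fx=4.4,fy=4.4))
"
```

```text
t 23.65 along groove -34.56 across mm -0.83 z 0.1038 Falong 1.32 sd 0.0 Fx,Fz [0.72 0.77]
t 23.75 along groove -34.67 across mm -0.87 z 0.1038 Falong 1.3 sd 0.22 Fx,Fz [0.14 0.71]
```

View pics/p11t.png

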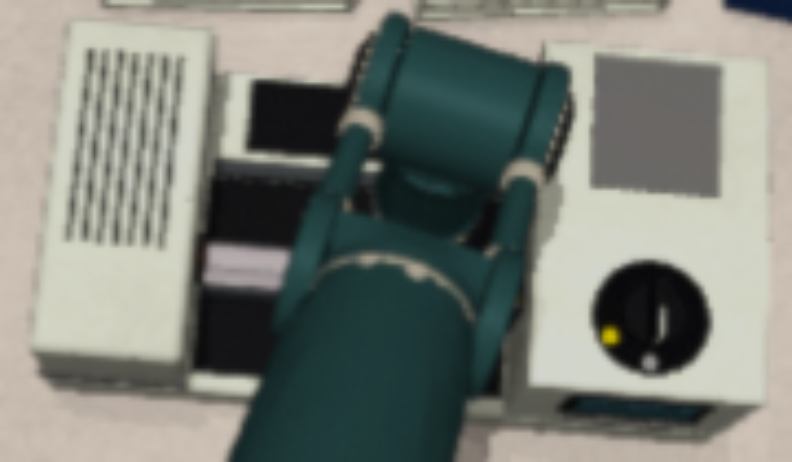

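View pics/p11.png

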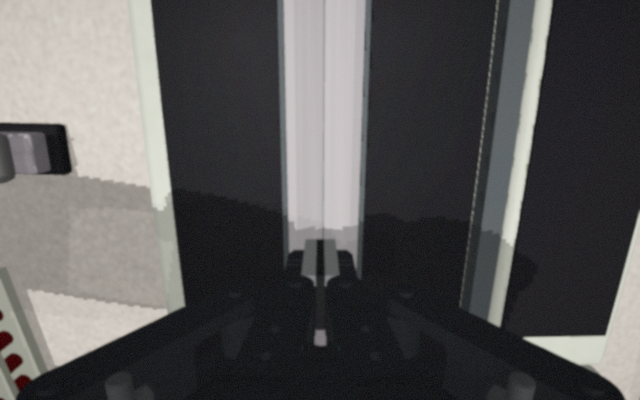

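The tube is still ahead of the fingers, the groove behind them is empty, and the knob is untouched. Continuing.

Request:
{"method": "arm_command", "body": {"slide": [[-0.0007, 0, 0], [-0.0007, 0, 0], [-0.0007, 0, 0], [-0.0007, 0, 0], [-0.0007, 0, 0], [-0.0007, 0, 0], [-0.0007, 0, 0], [-0.0007, 0, 0]], "angular": [[0, 0, 0], [0, 0, 0], [0, 0, 0], [0, 0, 0], [0, 0, 0], [0, 0, 0], [0, 0, 0], [0, 0, 0]], "hand": [0, 0, 0, 0, 0, 0, 0, 0]}}

```text
time: 24.65
tool_pos: [0.6144, -0.1715, 0.1038]
tcp_rot: [-2.29, -2.146, -0.003]
wrist_force: [-0.1, 3.2, 0.5]
width: -0.002
```

```bash
python3 -c "
from h import *
feel(1);feel(3)
"
```

```text
t 24.65 along groove -39.07 across mm -0.88 z 0.1038 Falong 3.19 sd 0.0 Fx,Fz [-0.1   0.45]
t 24.75 along groove -39.17 across mm -0.87 z 0.1039 Falong 3.67 sd 0.2 Fx,Fz [-0.12  0.64]
```

The force rose from ~1.2 to ~3.6 N over 4.5 mm, matching the 0.5 N/mm spring. I'll push a little more to confirm.

Request:
{"method": "arm_command", "body": {"slide": [[-0.0007, 0, 0], [-0.0007, 0, 0], [-0.0007, 0, 0], [0, 0, 0], [0, 0, 0], [0, 0, 0], [0, 0, 0], [0, 0, 0]], "angular": [[0, 0, 0], [0, 0, 0], [0, 0, 0], [0, 0, 0], [0, 0, 0], [0, 0, 0], [0, 0, 0], [0, 0, 0]], "hand": [0, 0, 0, 0, 0, 0, 0, 0]}}

```text
time: 25.55
tool_pos: [0.6143, -0.1732, 0.1039]
tcp_rot: [-2.29, -2.146, -0.004]
wrist_force: [0.2, 4.3, 1.0]
width: 0.005
```

```bash
python3 -c "
from h import *
feel(1);feel(4)
"
```

```text
t 25.55 along groove -40.72 across mm -0.87 z 0.1039 Falong 4.33 sd 0.0 Fx,Fz [0.15 1.  ]
t 25.7 along groove -40.73 across mm -0.88 z 0.1039 Falong 4.2 sd 0.18 Fx,Fz [0.27 1.22]
```

Seat contact is confirmed, with about 6 mm of the 14 mm compressed. I'll back off gently.

Request:
{"method": "arm_command", "body": {"slide": [[0.001, 0, 0], [0.002, 0, 0], [0.003, 0, 0], [0.006, 0, 0], [0.008, 0, 0], [0.008, 0, 0], [0.004, 0, 0], [0, 0, 0]], "angular": [[0, 0, 0], [0, 0, 0], [0, 0, 0], [0, 0, 0], [0, 0, 0], [0, 0, 0], [0, 0, 0], [0, 0, 0]], "hand": [0, 0, 0, 0, 0, 0, 0, 0]}}

```text
time: 26.5
tool_pos: [0.6165, -0.1415, 0.1038]
tcp_rot: [2.291, 2.148, -0.001]
wrist_force: [0.6, -0.3, 0.6]
width: 0.001
```

Request:
{"method": "arm_command", "body": {"slide": [[0, 0, -0.01], [0, 0, -0.025], [0, 0, -0.035], [0, 0, -0.04], [0, 0, -0.035], [0, 0, -0.025], [0, 0, -0.01], [0, 0, 0]], "angular": [[0, 0, 0], [0, 0, 0], [0, 0, 0], [0, 0, 0], [0, 0, 0], [0, 0, 0], [0, 0, 0], [0, 0, 0]], "hand": [0.03, 0.03, 0.03, 0.03, 0.03, 0.03, 0.03, 0.03]}}

```text
time: 27.3
tool_pos: [0.6157, -0.1418, 0.2941]
tcp_rot: [2.29, 2.148, -0.003]
wrist_force: [1.4, 0.2, 0.5]
width: 0.348
```

```bash
python3 -c "
from h import *
from workcell import bot
feel(1)
c=bot.get_calibration('wrist');np.save('c12.npy',c,allow_pickle=True)
im=bot.read_camera('wrist')[:,:,::-1]; cv2.imwrite('pics/p12.png',im)
plan([.535,-.33,.29],-3.7,12)
"
```

```text
t 27.3 along groove -9.32 across mm -1.5 z 0.2941 Falong 0.3 sd 0.0 Fx,Fz [1.36 0.45]
t 27.35 pos [ 0.6154 -0.1417  0.2931] yaw 86.32 F [0.4  0.33 0.58] w 0.0299 tot rv [4.000e-02 1.400e-01 9.002e+01] tot tool [-0.193  -0.0682  0.0036]
0 [-0.0161 -0.0057  0.0003] 7.5
1 [-0.0167 -0.0035  0.0003] 7.5
2 [-0.017  -0.0013  0.0003] 7.5
3 [-0.017   0.0009  0.0003] 7.5
4 [-0.0168  0.0031  0.0003] 7.5
5 [-0.0162  0.0053  0.0003] 7.5
6 [-0.0154  0.0074  0.0003] 7.5
7 [-0.0143  0.0093  0.0003] 7.5
8 [-0.013   0.0111  0.0003] 7.5
9 [-0.0114  0.0127  0.0003] 7.5
10 [-0.0096  0.0141  0.0003] 7.5
11 [-0.0077  0.0152  0.0003] 7.5
```

View pics/p12.png

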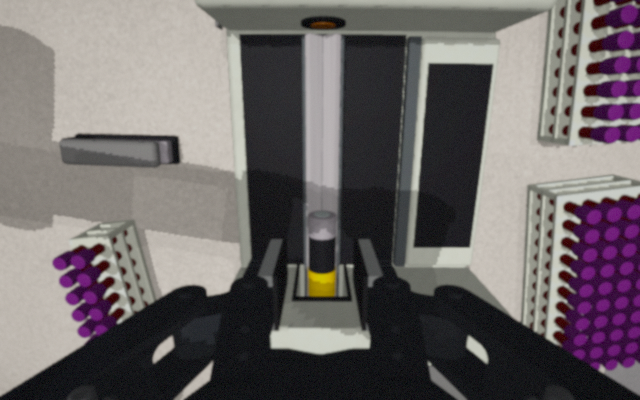

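The tube's trailing end is at about (322,214), with the yellow band in the tunnel mouth. Now I'll move to the knob, and measure the tube end along the way.

Request:
{"method": "arm_command", "body": {"slide": [[-0.01, -0.004, 0], [-0.018, -0.004, 0], [-0.018, -0.002, 0], [-0.018, 0.001, 0], [-0.018, 0.003, 0], [-0.017, 0.005, 0], [-0.016, 0.007, 0], [-0.015, 0.009, 0]], "angular": [[0, 0, 5], [0, 0, 8], [0, 0, 8], [0, 0, 8], [0, 0, 8], [0, 0, 8], [0, 0, 8], [0, 0, 8]], "hand": [0.03, 0.03, 0.03, 0.03, 0.03, 0.03, 0.03, 0.03]}}

```text
time: 28.15
tool_pos: [0.5498, -0.2647, 0.2726]
tcp_rot: [-3.062, -0.627, 0.041]
wrist_force: [-0.2, -0.5, -0.2]
width: 0.353
```

```bash
python3 -c "
from h import *
c=np.load('c12.npy',allow_pickle=True).item()
e=onz(c,322,214,.112);print(e,((e-np.array([.6178,-.1326,0]))@np.array([.0654,.9979,0])))
plan([.53,-.342,.29],-3.7,5)
"
```

```text
[ 0.615348  -0.1779922  0.112    ] -0.045457236409937436
t 28.15 pos [ 0.5498 -0.2647  0.2726] yaw 23.15 F [-0.15 -0.47 -0.25] w 0.0301 tot rv [-0.88  1.56 26.84] tot tool [-0.049   0.0629 -0.0176]
0 [-0.0097  0.0127 -0.0035] 5.37
1 [-0.0085  0.0135 -0.0035] 5.37
2 [-0.0072  0.0142 -0.0035] 5.37
3 [-0.0058  0.0149 -0.0035] 5.37
4 [-0.0044  0.0153 -0.0035] 5.37
```

Request:
{"method": "arm_command", "body": {"slide": [[-0.01, 0.013, -0.005], [-0.009, 0.015, -0.005], [-0.008, 0.016, -0.004], [-0.006, 0.016, -0.003], [-0.004, 0.014, -0.002], [0, 0.006, 0], [0, 0, 0], [0, 0, 0]], "angular": [[-0.3, 0.4, 6], [-0.3, 0.4, 6], [-0.2, 0.4, 6], [0, 0.2, 5], [0, 0, 3], [0, 0, 0], [0, 0, 0], [0, 0, 0]], "hand": [0.03, 0.03, 0.03, 0.03, 0.03, 0.03, 0.03, 0.03]}}

```text
time: 28.95
tool_pos: [0.5171, -0.3515, 0.2699]
tcp_rot: [-3.12, 0.114, 0.047]
wrist_force: [-0.2, 0.1, 0.2]
width: 0.35
```

```bash
python3 -c "
from h import *
from workcell import bot
plan([.564,-.343,.24],-3.7,1)
c=bot.get_calibration('wrist');np.save('c13.npy',c,allow_pickle=True)
im=bot.read_camera('wrist')[:,:,::-1]; cv2.imwrite('pics/p13.png',im)
"
```

```text
t 28.95 pos [ 0.5171 -0.3515  0.2699] yaw -4.17 F [-0.24  0.06  0.21] w 0.0299 tot rv [-1.04  1.75 -0.49] tot tool [ 0.047  -0.0114  0.0287]
0 [ 0.0461 -0.0119  0.0299] -0.47
```

View pics/p13.png

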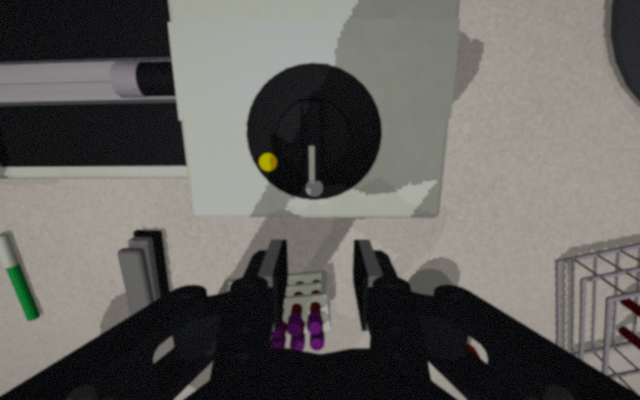

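The knob disc is centred at about (314,131), with the white pointer at (312,162), grey dot at (314,188) and yellow dot at (268,162). I'll brighten and zoom in on the bar.

```bash
python3 -c "
from h import *
c=np.load('c13.npy',allow_pickle=True).item()
im=cv2.imread('pics/p13.png')[55:210,235:395]
cv2.imwrite('pics/p13z.png',cv2.resize(np.clip(im.astype(float)*4,0,255).astype(np.uint8),None,fx=3.7,fy=3.7,interpolation=cv2.INTER_CUBIC))
print('disc c @.188',onz(c,314,131,.188),'grey',onz(c,314,188,.188),'yel',onz(c,268,162,.188))
print('pointer ends @.212',onz(c,312,147,.212),onz(c,312,181,.212))
"
```

```text
disc c @.188 [ 0.56674796 -0.3502949   0.188     ] grey [ 0.52983818 -0.34743136  0.188     ] yel [ 0.54917511 -0.3191433   0.188     ]
pointer ends @.212 [ 0.56032876 -0.34953676  0.212     ] [ 0.54063561 -0.34797472  0.212     ]
```

View pics/p13z.png

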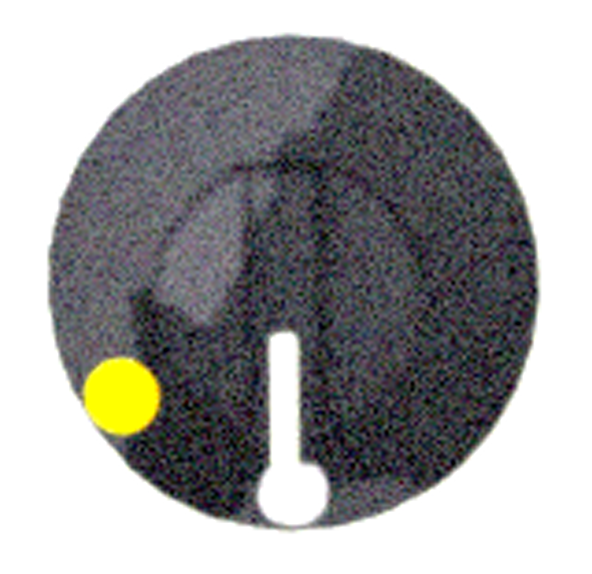

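```bash
python3 -c "
from h import *
c=np.load('c13.npy',allow_pickle=True).item()
for z in(.1755,.178):print(onz(c,314.4,131.2,z))
o=np.array([.6178,-.1326]);print()
plan([.5645,-.350,.215],-3.7,1)
"
```

```text
[ 0.56535515 -0.34999938  0.1755    ]
[ 0.56560548 -0.35010659  0.178     ]

t 29.0 pos [ 0.5171 -0.3513  0.2698] yaw -4.16 F [-0.79 -0.22  0.4 ] w 0.0303 tot rv [-1.04  1.76 -0.48] tot tool [ 0.0488 -0.0038  0.0534]
0 [ 0.0471 -0.0047  0.0548] -0.46
```

Request:
{"method": "arm_command", "body": {"slide": [[0.006, -0.001, 0.003], [0.01, -0.001, 0.006], [0.011, -0.001, 0.008], [0.01, 0, 0.008], [0.007, 0, 0.006], [0.003, 0, 0.002], [0, 0, 0], [0, 0, 0]], "angular": [[-0.4, 0.6, 0], [-0.4, 0.6, 0], [-0.3, 0.5, 0], [0, 0, 0], [0, 0, 0], [0, 0, 0], [0, 0, 0], [0, 0, 0]], "hand": [0.03, 0.03, 0.03, 0.03, 0.03, 0.03, 0.03, 0.03]}}

```text
time: 29.8
tool_pos: [0.5698, -0.3482, 0.2317]
tcp_rot: [3.139, -0.106, 0.0]
wrist_force: [-0.4, 0.2, -0.0]
width: 0.351
```

```bash
python3 -c "
from h import *
from workcell import bot
plan([.565,-.350,.200],-3.7,1)
im=bot.read_camera('wrist')[:,:,::-1]; cv2.imwrite('pics/p14.png',np.clip(im.astype(float)*2.5,0,255).astype(np.uint8))
"
```

```text
t 29.8 pos [ 0.5698 -0.3482  0.2317] yaw -3.86 F [-0.43  0.15 -0.01] w 0.03 tot rv [ 0.06 -0.01 -0.16] tot tool [-0.0047  0.0021  0.0317]
0 [-0.0047  0.0021  0.0317] -0.16
```

View pics/p14.png

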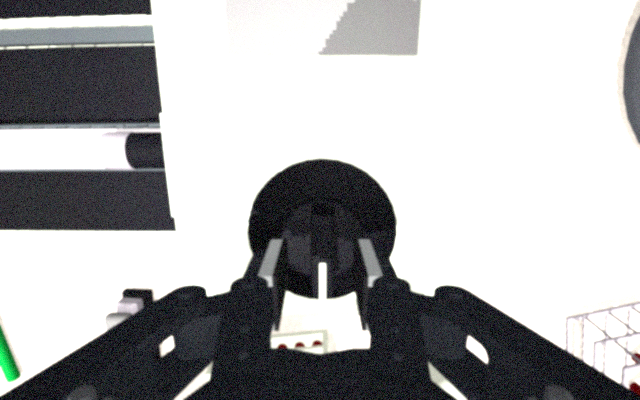

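The bar (column ~323) lies between the open fingers (centre 320). I'll correct by 2 mm and descend.

Request:
{"method": "arm_command", "body": {"slide": [[-0.003, 0.001, 0.002], [-0.002, 0.001, 0.006], [0, 0, 0.008], [0, 0, 0.007], [0, 0, 0.004], [0, 0, 0.002], [0, 0, 0], [0, 0, 0]], "angular": [[0, 0, 0], [0, 0, 0], [0, 0, 0], [0, 0, 0], [0, 0, 0], [0, 0, 0], [0, 0, 0], [0, 0, 0]], "hand": [0.03, 0.03, 0.03, 0.03, 0.03, 0.03, 0.03, 0.03], "squeeze": 30}}

```text
time: 30.65
tool_pos: [0.563, -0.3508, 0.2008]
tcp_rot: [3.138, -0.109, 0.001]
wrist_force: [0.1, -0.0, -0.3]
width: 0.347
```

```bash
python3 -c "
from h import *
plan([.565,-.350,.200],-3.7,1)
"
```

```text
t 30.65 pos [ 0.563  -0.3508  0.2008] yaw -3.96 F [ 0.06 -0.05 -0.34] w 0.0296 tot rv [ 0.09 -0.04 -0.26] tot tool [ 0.002  -0.0009  0.0008]
0 [ 0.002  -0.0009  0.0008] -0.26
```

Request:
{"method": "arm_command", "body": {"slide": [[0.002, -0.001, 0], [0, 0, 0], [0, 0, 0], [0, 0, 0], [0, 0, 0], [0, 0, 0], [0, 0, 0], [0, 0, 0]], "angular": [[0, 0, 0], [0, 0, 0], [0, 0, 0], [0, 0, 0], [0, 0, 0], [0, 0, 0], [0, 0, 0], [0, 0, 0]], "hand": [0.03, 0.03, 0.005, 0.005, 0.005, 0.005, 0.005, 0.005]}}

```text
time: 31.45
tool_pos: [0.5659, -0.3492, 0.2018]
tcp_rot: [3.138, -0.107, 0.003]
wrist_force: [-0.5, 0.5, -0.8]
width: 0.129
```

```bash
python3 -c "
from h import *
plan([.565,-.350,.200],-3.7,1)
from workcell import bot
print(bot.read_state()['torque'])
"
```

```text
t 31.45 pos [ 0.5659 -0.3492  0.2018] yaw -3.91 F [-0.47  0.48 -0.76] w 0.011 tot rv [ 0.08 -0.11 -0.21] tot tool [-0.0009  0.0008  0.0018]
0 [-0.0009  0.0008  0.0018] -0.21
[ 0.16053772 -0.03372663  0.03235264]
```

Gripped at 11 mm. Now the clockwise turn (+z of the tool).

Request:
{"method": "arm_command", "body": {"slide": [[0, 0, 0], [0, 0, 0], [0, 0, 0], [0, 0, 0], [0, 0, 0], [0, 0, 0], [0, 0, 0], [0, 0, 0]], "angular": [[0, 0, 4], [0, 0, 6], [0, 0, 6], [0, 0, 6], [0, 0, 6], [0, 0, 6], [0, 0, 5], [0, 0, 4]], "hand": [0.005, 0.005, 0.005, 0.005, 0.005, 0.005, 0.005, 0.005]}}

```text
time: 32.25
tool_pos: [0.5651, -0.3508, 0.2018]
tcp_rot: [2.86, -1.291, 0.003]
wrist_force: [-0.6, 0.8, -0.1]
width: 0.132
```

```bash
python3 -c "
from h import *
plan([.565,-.350,.202],-63.7,1)
from workcell import bot
print(bot.read_state()['torque'])
"
```

```text
t 32.25 pos [ 0.5651 -0.3508  0.2018] yaw -48.6 F [-0.61  0.81 -0.1 ] w 0.0113 tot rv [ 0.14 -0.2  15.1 ] tot tool [-0.0006 -0.0005 -0.0002]
0 [-0.0006 -0.0005 -0.0002] 15.1
[ 0.09735042  0.15115066 -0.04248975]
```

Past half-way at 45°. I'll finish the turn, then release.

Request:
{"method": "arm_command", "body": {"slide": [[0, 0, 0], [0, 0, 0], [0, 0, 0], [0, 0, 0], [0, 0, 0], [0, 0, 0], [0, 0, 0], [0, 0, 0]], "angular": [[0, 0, 4], [0, 0, 4], [0, 0, 3], [0, 0, 2], [0, 0, 0], [0, 0, 0], [0, 0, 0], [0, 0, 0]], "hand": [0.005, 0.005, 0.005, 0.005, 0.005, 0.005, 0.005, 0.005]}}

```text
time: 33.05
tool_pos: [0.5646, -0.3511, 0.2018]
tcp_rot: [2.686, -1.62, 0.002]
wrist_force: [0.8, 1.9, 0.2]
width: 0.131
```

```bash
python3 -c "
from h import *
plan([.565,-.350,.202],-63.7,1)
from workcell import bot
print(bot.read_state()['torque'])
"
```

```text
t 33.05 pos [ 0.5646 -0.3511  0.2018] yaw -62.19 F [0.76 1.89 0.22] w 0.0112 tot rv [ 0.17 -0.21  1.51] tot tool [-0.0008 -0.0009 -0.0002]
0 [-0.0008 -0.0009 -0.0002] 1.51
[ 0.02553797  0.0960031  -0.06722237]
```

Request:
{"method": "arm_command", "body": {"slide": [[0, 0, 0], [0, 0, 0], [0, 0, 0], [0, 0, -0.008], [0, 0, -0.02], [0, 0, -0.03], [0, 0, -0.03], [0, 0, -0.02]], "angular": [[0, 0, 0], [0, 0, 0], [0, 0, 0], [0, 0, 0], [0, 0, 0], [0, 0, 0], [0, 0, 0], [0, 0, 0]], "hand": [0.032, 0.032, 0.032, 0.032, 0.032, 0.032, 0.032, 0.032]}}

```text
time: 33.85
tool_pos: [0.5626, -0.3503, 0.3102]
tcp_rot: [2.686, -1.619, -0.01]
wrist_force: [0.7, -0.4, -0.3]
width: 0.379
```

```bash
python3 -c "
from h import *
plan([.45,-.25,.33],-10,8)
"
```

```text
t 33.85 pos [ 0.5626 -0.3503  0.3102] yaw -62.14 F [ 0.74 -0.37 -0.26] w 0.0323 tot rv [  0.34   0.34 -52.14] tot tool [-0.1413  0.0528 -0.0191]
0 [-0.0177  0.0066 -0.0025] -6.52
1 [-0.0183  0.0045 -0.0025] -6.52
2 [-0.0187  0.0024 -0.0025] -6.52
3 [-0.0188  0.0003 -0.0025] -6.52
4 [-0.0188 -0.0018 -0.0025] -6.52
5 [-0.0184 -0.004  -0.0025] -6.52
6 [-0.0179 -0.006  -0.0025] -6.52
7 [-0.0171 -0.008  -0.0025] -6.52
```

Backing away for an unobstructed check.

Request:
{"method": "arm_command", "body": {"slide": [[-0.018, 0.007, -0.003], [-0.018, 0.005, -0.003], [-0.019, 0.002, -0.003], [-0.019, 0, -0.003], [-0.019, -0.002, -0.003], [-0.018, -0.004, -0.003], [-0.012, -0.004, 0], [0, 0, 0]], "angular": [[0, 0, -6.5], [0, 0, -6.5], [0, 0, -6.5], [0, 0, -6.5], [0, 0, -6.5], [0, 0, -6.5], [0, 0, -6.5], [0, 0, 0]], "hand": [0.032, 0.032, 0.032, 0.032, 0.032, 0.032, 0.032, 0.032]}}

```text
time: 34.65
tool_pos: [0.4672, -0.267, 0.342]
tcp_rot: [3.104, -0.404, 0.015]
wrist_force: [-0.2, 0.0, -0.2]
width: 0.373
```

```bash
python3 -c "
from h import *
from workcell import bot
im=bot.read_camera('wrist')[:,:,::-1]; cv2.imwrite('pics/p15.png',im);np.save('c15.npy',bot.get_calibration('wrist'),allow_pickle=True)
im=bot.read_camera('top')[:,:,::-1]; cv2.imwrite('pics/p15t.png',im)
feel(1)
"
```

```text
t 34.75 along groove -144.79 across mm -140.37 z 0.3419 Falong 0.48 sd 0.0 Fx,Fz [-0.07 -0.12]
```

View pics/p15.png

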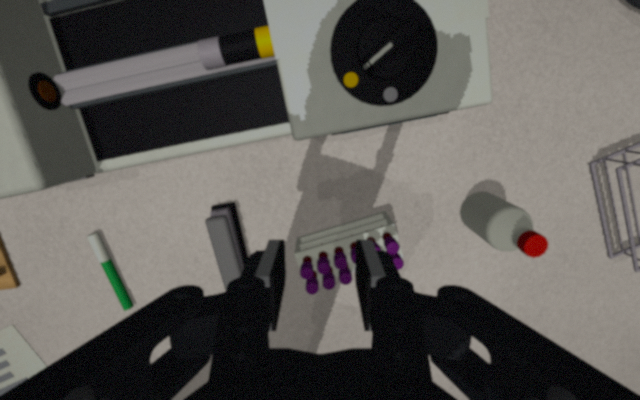

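View pics/p15t.png

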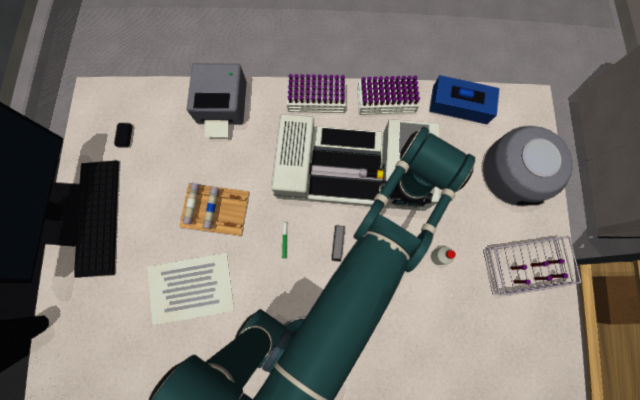

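```bash
python3 -c "
from h import *
c=np.load('c15.npy',allow_pickle=True).item()
for uv in((200,54),(204,54)):
  e=onz(c,*uv,.105);print(((e-np.array([.6178,-.1326,0]))@np.array([.0654,.9979,0])))
im=cv2.imread('pics/p15.png')[0:130,180:460];cv2.imwrite('pics/p15z.png',cv2.resize(im,None,fx=2.8,fy=2.8,interpolation=cv2.INTER_CUBIC))
"
```

```text
-0.04950933689540595
-0.05356917027454786
```

View pics/p15z.png

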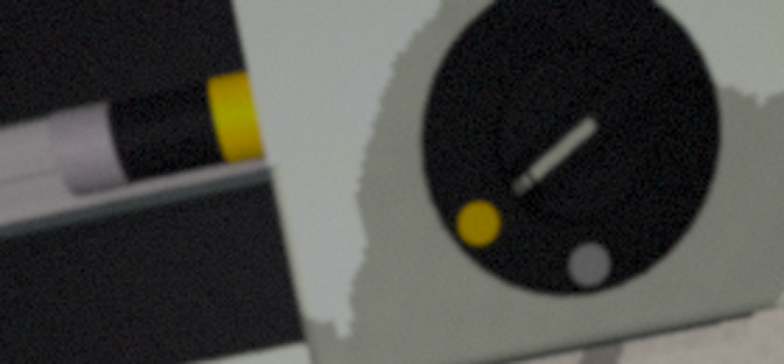

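The pointer aims at the yellow dot. The tube lies in the groove with its trailing end about 48–50 mm past the groove middle, as expected. Handing in.

```bash
python3 -c "
from workcell import bot
print(bot.finish_job())
"
```

```text
the job is handed in; nothing more can be done
None
```

I handed the job in at about 34.8 s of the 72 s allowed. The control tube rests against the sprung seat, and the selector is on yellow.

- **Tube and seat:** I laid the yellow-banded tube in the V-groove and pushed its free end with closed fingertips. Sliding took about 1.2 N. Near 70 mm inside the mouth the force rose to 3.6 N, then about 4.2 N after another 1.6 mm, which fits the seat spring. That is about 6 mm of the 14 mm travel, not the bottom. After I backed off, the spring should have pushed the tube back to roughly 2–3 mm, but I could not measure that directly.
- **Knob:** I turned it clockwise about 58° while gripping it. That is past the half-way snap point, and I left the last degree or two to the spring when I let go.
- **Last checks:** The final pictures show the pointer aimed at the yellow dot and the tube straight in the groove. The blue- and white-banded tubes are still in the tray, nothing else appears moved, and the robot was clear.
- **Disagreement:** Two camera estimates of the tube's free end differed, at about −45 mm and about −50 to −54 mm along the groove. My estimate from the push was about −48 mm. The measurements are too coarse to give the seat compression to the millimetre.

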